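# Load the warming board under the bar's swing-arm heat lamp

## Robot

A 6-joint arm with a two-finger parallel gripper is mounted at the origin on the work surface. World frame = base frame: x ahead of the robot, y to its left, z up, the work surface at z = 0. Lengths are in m, angles in rad, forces in N, time in s.
With the tool pointing down it reaches from about 0.2 to 0.875 m from the base axis. Payload 3.4 kg.
Tool frame: the origin (TCP) lies on the centre line of the jaws, within the pads' length; the fingertips stand 8 mm ahead of it and the grasp point (between the pads) lies 11 mm behind it; z points along the fingers, x is the direction in which the jaws open and shut, and the axes are right-handed (so a half turn about z gives the same grasp; the last joint's range is limited). The gripper opens to 94 mm and grips with 3 to 60 N. Pads are 16 mm wide; open, the fingers measure 119 mm over their backs; the gripper's body (75 mm by 177 mm) begins 78 mm behind the grasp point.
Start: joints at [-1.434, 0.276, 1.505, -0, 1.361, -0.121], TCP at [0.147, -0.556, 0.213] pointing down, gripper open.
Joint ranges: [-2.89, 2.89], [-0.75, 2.08], [0.22, 2.7], [-1.18, 4.32], [0.11, 2.71], [-2.7, 2.7]. Speed limits (rad/s): [2.57, 2.57, 3.14, 3.14, 3.14, 3.14].

## Interface

Orientations are given as a unit quaternion [w, x, y, z].
In Python, from cell import ctrl, optics gives the robot as it stands. The module is installed in compiled form; this text tells all that it offers.
- The arm moves only by the tool jog_arm, never from a script. Its argument "targets" is one flat list of numbers, 7 for each row, row after row: the shift along the world's x, y, z in m, then the turn, a rotation vector about the world's x, y, z in rad, then the gripper command: -1 is fully open, 1 is shut, values between are in proportion. In form: [dx, dy, dz, rx, ry, rz, jaw, dx, dy, dz, rx, ry, rz, jaw, ...]. A call has 1 to 12 rows; each row shifts and turns the pose as measured when the row begins; what a row does not reach is not made up. A row lasts 1/8 s, in which the tool goes at most 62.5 mm and 10.7 degrees, less where a joint would pass 70% of its speed; a pose out of reach is approached as far as the arm can. A call is refused whole if a number of a shift passes 0.0625 or a number of a turn 0.188, either way. A call with a gripper value outside its range is refused whole. The fingers move at their own pace and stop on an object; "squeeze" is the grip in N (left out, the last holds). Time passes only in rows, so rows that do not move let the fingers close. It gives the time, the measured TCP pose, the force and the opening at its end, in the units of the state.
- ctrl.get_state(): the state, without advancing time (a new reading comes with each control period).
- optics.capture(name): name is "scene" or "side" or "wrist"; returns a dict with "frame" (384x512x3 uint8, blue, green, red), "fx", "fy", "cx", "cy" (pixels), "dist" ([k1, k2, p1, p2, k3] as OpenCV has them; the pictures are not rectified), "R" (3x3) and "t" (3): a world point X has camera coordinates R X + t. Camera axes: x right, y down, z forward; pixel columns grow to the right and rows downward; lengths in m; the calibration is good to about 2 mm. A picture is of the moment at which its call begins. There is no depth.
- ctrl.sign_off(): hands the job in, once; it reports no verdict.
The state is a dict: "time_s": time; "qpos": joint angles; "dq": joint speeds; "joint_efforts": joint torques, N m; "ee_pos": TCP position; "ee_rot": TCP orientation; "ft_force": force on the tool from outside, world axes, zero at the start; "moment": the same for the moment, N m; "finger_gap": finger opening in m.
Only numpy, scipy, OpenCV 4.12 (cv2) and the standard library are available. Lean on these libraries where they do the work, as an engineer would, in place of code of your own. Each camera call takes 0.05 s, during which the arm holds its last target.

## Task

Switch the heat lamp off at its toggle, then swing the lamp's arm aside until the shade is clear of the serving board, and move every soapstone bar from the slotted rack onto the board, each resting squarely on it and none on top of or leaning on another. Then swing the lamp back so its shade is centred over the board, and last of all flip the toggle on again (bat leaning to the white dot). Leave the jar, tumbler, wooden case and magnifier where they are.

Things in the scene. Friction and masses are not known exactly. Their poses are not given: they have to be found in the camera images.
- toggle (a joint): Angle of the toggle bat in its switch box: +0.42 rad = on (leaning to the white dot), -0.42 = off (leaning away from it), 0 = upright. It snaps to whichever side of upright it is pushed; the bat is top-heavy and about 1 N at its tip moves it.
- toggle_tip (a point): Centre of the steel ball (24 mm across) at the top of the toggle bat. The bat is a steel rod 12 mm thick; the ball's centre is 56 mm from the pivot, so it is about 93 mm above the counter when the bat leans. It moves with the bat.
- switch_top (a point): Pivot of the toggle, in the middle of the top (42 mm above the counter) of the fixed grey switch box, 120 x 90 x 42 mm. Its x axis points along the box's long side to the white dot (on); the bat swings in this x-z plane. A 26 mm round collar, 4 mm high, surrounds the pivot.
- lamp_arm (a joint): Angle of the lamp's swing arm about its upright post, seen from above counter-clockwise positive, range -1.3 to 1.3 rad; at 0 the arm points along the -x axis of lamp_hinge. The joint is stiff (about 0.7 N m of friction, some 3 N at the shade) and stays where it is left.
- lamp_hinge (a point): Point on the upright axis of the lamp's post (fixed, 22 mm thick, 203 mm high over all, on a round foot 120 mm across), 220 mm above the counter.
- lamp_pin (a point): Middle of the upright wooden grip pin (22 mm thick; it stands from 194 to 248 mm above the counter; this point is at 222 mm) on top of the copper lamp shade, 270 mm from the post's axis. The shade is under it: 100 mm across at its lower edge, 145 to 194 mm above the counter. The 16 mm arm bar runs from post to shade at 186 mm (its top at 194 mm).
- board_mid (a point): Middle of the top of the fixed light-wood serving board: 170 mm along this point's x, 240 mm along its y, 16 mm thick, no rim. The shade is clear of the board when lamp_pin is more than 170 mm from this point, seen from above.
- rack: Fixed walnut rack, 259 x 127 x 30 mm high; origin at the centre of its underside. Three slots, 45 mm wide, 103 mm long, 22 mm deep, lie across its x axis at x = -76, 0 and 76 mm. The slot floor is 8 mm above the counter.
- stone0_mid (a point): Soapstone serving bar, plain grey, 100 x 55 x 42 mm, about 0.62 kg; may be absent. This point is its centre. Its own x runs along the 42 mm thickness, y along the 100 mm length, z along the 55 mm height. At the start it stands on its long edge in one slot of the rack, so its centre is 35.5 mm above the counter and its top 63 mm; the top 33 mm stand out of the slot. Standing on the board, its centre is 27.5 mm above the board's top; lying flat, 21 mm.
- stone1_mid (a point): Soapstone serving bar, plain grey, 100 x 55 x 42 mm, about 0.62 kg; may be absent. This point is its centre. Its own x runs along the 42 mm thickness, y along the 100 mm length, z along the 55 mm height. At the start it stands on its long edge in one slot of the rack, so its centre is 35.5 mm above the counter and its top 63 mm; the top 33 mm stand out of the slot. Standing on the board, its centre is 27.5 mm above the board's top; lying flat, 21 mm.
- stone2_mid (a point): Soapstone serving bar, plain grey, 100 x 55 x 42 mm, about 0.62 kg; may be absent. This point is its centre. Its own x runs along the 42 mm thickness, y along the 100 mm length, z along the 55 mm height. At the start it stands on its long edge in one slot of the rack, so its centre is 35.5 mm above the counter and its top 63 mm; the top 33 mm stand out of the slot. Standing on the board, its centre is 27.5 mm above the board's top; lying flat, 21 mm.
- jar: Bystander: squat green glass jar with a steel lid, 76 mm across, 85 mm high. Origin under its centre. Not to be moved.
- tumbler: Bystander: clear glass tumbler, 76 mm across, 85 mm high. Origin under its centre. Not to be moved.
- case: Bystander: dark wooden case, 90 x 130 x 60 mm. Origin under its centre. Not to be moved.
- magnifier: Bystander: hand magnifier lying on the counter, lens 70 mm across, handle 85 mm along its -x, 14 mm high. Origin under the lens centre. Not to be moved.
Not all that is in view belongs to the job. What is shaped like the part that bears stone2_mid but green is not meant. Leave any orange or turquoise look-alike of the part that bears stone1_mid alone.

How it is judged:
On the way, in this order (a step that is already met when the one before it is completed fails the run):
1. the toggle is flipped off (value of joint toggle below -0.3 rad), for 0.2 s.
2. the lamp, still off, is swung aside, its shade clear of the board (value of joint toggle below -0.3 rad and horizontal distance between lamp_pin and board_mid above 0.17 m), for 0.2 s.
3. every bar rests on the board, let go, with the lamp off (value of joint toggle below -0.3 rad and x of stone0_mid in the frame of board_mid between -0.07 and 0.07 m and y of stone0_mid in the frame of board_mid between -0.115 and 0.115 m and ((angle between stone0_mid's own x axis and vertical below 0.15 rad and z of stone0_mid in the frame of board_mid between 0.015 and 0.027 m) or (angle between stone0_mid's own z axis and vertical below 0.15 rad and z of stone0_mid in the frame of board_mid between 0.02 and 0.035 m)) and linear speed of each of stone0, stone1, stone2 below 0.05 m/s and contact force between each of stone0, stone1, stone2 and the fingers below 0.1 N and x of stone1_mid in the frame of board_mid between -0.07 and 0.07 m and y of stone1_mid in the frame of board_mid between -0.115 and 0.115 m and ((angle between stone1_mid's own x axis and vertical below 0.15 rad and z of stone1_mid in the frame of board_mid between 0.015 and 0.027 m) or (angle between stone1_mid's own z axis and vertical below 0.15 rad and z of stone1_mid in the frame of board_mid between 0.02 and 0.035 m)) and x of stone2_mid in the frame of board_mid between -0.07 and 0.07 m and y of stone2_mid in the frame of board_mid between -0.115 and 0.115 m and ((angle between stone2_mid's own x axis and vertical below 0.15 rad and z of stone2_mid in the frame of board_mid between 0.015 and 0.027 m) or (angle between stone2_mid's own z axis and vertical below 0.15 rad and z of stone2_mid in the frame of board_mid between 0.02 and 0.035 m))), for 0.3 s.
4. the lamp, still off, is swung back over the middle of the board (value of joint toggle below -0.3 rad and horizontal distance between lamp_pin and board_mid below 0.05 m), for 0.2 s.
5. the toggle is flipped on (value of joint toggle above 0.3 rad), for 0.2 s.
At the end, for the whole second after the job is handed in: Toggle on (over 0.3 rad); shade centre within 50 mm of the board's middle from above; each bar present rests on the board, on its long edge or flat (within 0.15 rad), centre within 70 mm (x) and 115 mm (y) of the middle, let go and still (value of joint toggle above 0.3 rad and horizontal distance between lamp_pin and board_mid below 0.05 m and x of stone0_mid in the frame of board_mid between -0.07 and 0.07 m and y of stone0_mid in the frame of board_mid between -0.115 and 0.115 m and ((angle between stone0_mid's own x axis and vertical below 0.15 rad and z of stone0_mid in the frame of board_mid between 0.015 and 0.027 m) or (angle between stone0_mid's own z axis and vertical below 0.15 rad and z of stone0_mid in the frame of board_mid between 0.02 and 0.035 m)) and linear speed of each of stone0, stone1, stone2 below 0.05 m/s and contact force between each of stone0, stone1, stone2 and the fingers below 0.1 N and x of stone1_mid in the frame of board_mid between -0.07 and 0.07 m and y of stone1_mid in the frame of board_mid between -0.115 and 0.115 m and ((angle between stone1_mid's own x axis and vertical below 0.15 rad and z of stone1_mid in the frame of board_mid between 0.015 and 0.027 m) or (angle between stone1_mid's own z axis and vertical below 0.15 rad and z of stone1_mid in the frame of board_mid between 0.02 and 0.035 m)) and x of stone2_mid in the frame of board_mid between -0.07 and 0.07 m and y of stone2_mid in the frame of board_mid between -0.115 and 0.115 m and ((angle between stone2_mid's own x axis and vertical below 0.15 rad and z of stone2_mid in the frame of board_mid between 0.015 and 0.027 m) or (angle between stone2_mid's own z axis and vertical below 0.15 rad and z of stone2_mid in the frame of board_mid between 0.02 and 0.035 m)) and velocity of joint lamp_arm between -0.05 and 0.05 rad/s); the robot touches nothing.
It fails at once if the jar is moved more than 40 mm (distance of jar from where it was at the start of the episode above 0.04 m).
It fails at once if the tumbler is moved more than 40 mm (distance of tumbler from where it was at the start of the episode above 0.04 m).
It fails at once if the case is moved more than 40 mm (distance of case from where it was at the start of the episode above 0.04 m).
It fails at once if the magnifier is moved more than 40 mm (distance of magnifier from where it was at the start of the episode above 0.04 m).
Of stone0, stone1, stone2 only 2 to 3 are there at a start; the rules pass over those that are not, and their reading is None.
At some moment in a run one of stone0, stone1, stone2 may be knocked a few centimetres aside while the robot is not near it.
Once in a run the grip may slacken for a moment while it holds something.
It also fails if it takes over 210 s, if anything falls off the work surface, if the arm or the gripper's body presses on something with over 40 N, if the wrist force passes 120 N, or if a joint passes its speed limit or range.

## Working session

There is one attempt and no reset: what is moved stays moved. The work goes in short steps, Python scripts to look and compute and a tool call to move; the robot and the scene stay as the last step left them, time stands still between calls to the robot, and variables do not carry over. Pictures are saved under pics/ and viewed, and the job is handed in when it is done.

Besides the shell and the picture viewer there is one more tool, called as name(argument=value, ...), one argument or row to a line, values as JSON. jog_arm: Moves the arm, as the interface text tells. Its arguments: {"type":"object","properties":{"targets":{"type":"array","items":{"type":"number"}},"squeeze":{"type":"number"}},"required":["targets"]}

```bash
mkdir -p pics
cat > h.py <<'E'
import numpy as np, cv2
from cell import ctrl, optics
def cap(name,fn):
    c=optics.capture(name); cv2.imwrite('pics/'+fn+'.png',c['frame'])
    np.savez('pics/'+fn+'.npz',**{k:np.array(v) for k,v in c.items()}); return c
def load(fn): 
    d=np.load('pics/'+fn+'.npz'); return {k:d[k] for k in d}
def K(c): return np.array([[c['fx'],0,c['cx']],[0,c['fy'],c['cy']],[0,0,1]],float)
def ray(c,px):
    u=cv2.undistortPoints(np.array([[px]],float),K(c),np.array(c['dist'],float))[0,0]
    R=np.array(c['R']);t=np.array(c['t'])
    return -R.T@t, R.T@np.array([u[0],u[1],1])
def at(c,px,z):
    o,d=ray(c,px); return o+d*(z-o[2])/d[2]
def tri(*cp):
    A=np.zeros((3,3));b=np.zeros(3);L=[]
    for c,p in cp:
        o,d=ray(c,p); d=d/np.linalg.norm(d); P=np.eye(3)-np.outer(d,d);A+=P;b+=P@o;L.append((o,P))
    X=np.linalg.solve(A,b); return X,[np.linalg.norm(P@(X-o)) for o,P in L]
def proj(c,X):
    R=np.array(c['R'],float);r=cv2.Rodrigues(R)[0]
    return cv2.projectPoints(np.array(X,float).reshape(-1,1,3),r,np.array(c['t'],float),K(c),np.array(c['dist'],float))[0][:,0]
E
python3 - <<'E'
from h import *
for n in ['scene','side','wrist']:
    c=cap(n,n+'0'); print(n,c['fx'],-np.array(c['R']).T@np.array(c['t']))
print(ctrl.get_state())
E
```

```text
scene 380.37602178188934 [ 1.26387194 -0.43658169  0.77643597]
side 411.0489751295739 [ 0.47619857 -0.61336967  1.06120143]
wrist 295.25099133182346 [ 0.2156312  -0.53883246  0.38490017]
{'time_s': 0.15, 'qpos': array([-1.43402687e+00,  2.76429114e-01,  1.50584299e+00, -2.37516470e-05,
        1.36068812e+00, -1.21000420e-01]), 'dq': array([ 0.0002434 , -0.00234773, -0.00248877, -0.00118299, -0.00043458,
       -0.00017474]), 'joint_efforts': array([ 1.27711719e-03, -4.04925799e+01, -2.37432808e+01,  7.01994379e-02,
        3.14994226e-02, -9.23995958e-05]), 'ee_pos': array([ 0.14651027, -0.55558942,  0.21281493]), 'ee_rot': array([-4.71405476e-04,  7.92126558e-01, -6.10356493e-01, -4.95452559e-04]), 'ft_force': array([-0.27236783, -0.8313028 ,  0.6473691 ]), 'moment': array([0.01783288, 0.00492505, 0.0280981 ]), 'finger_gap': 0.09418661058841198}
```

View pics/scene0.png

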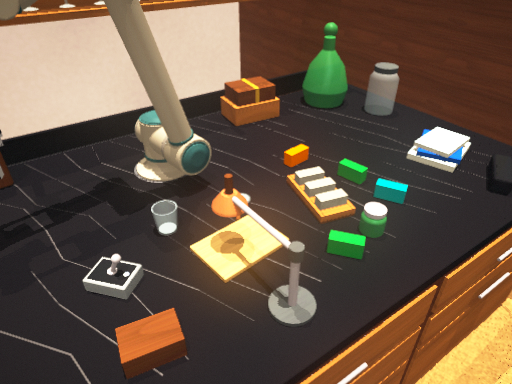

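View pics/side0.png

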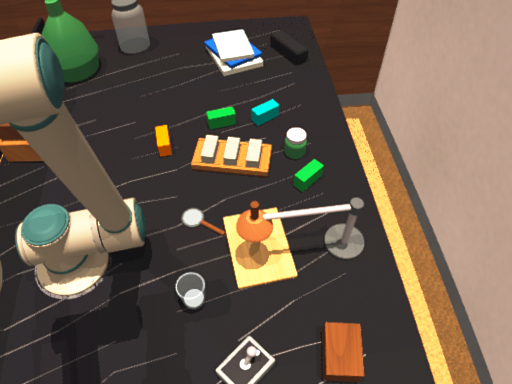

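View pics/wrist0.png

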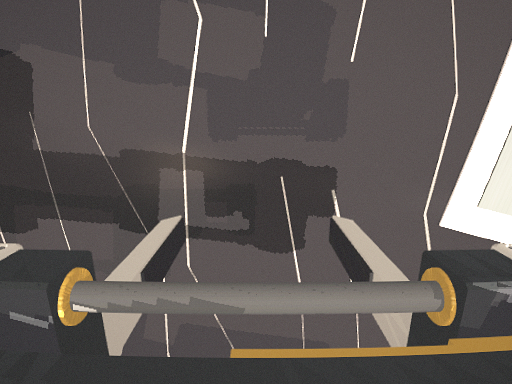

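All three bars are in the rack: scene (310,172), (319,185), (330,198). The lamp shade is over the board, and the toggle is at scene (115,262). I'll zoom in to get exact pixels.

```bash
cat > z.py <<'E'
import cv2,sys
fn,x,y,w,h,s,out=sys.argv[1:]
x,y,w,h,s=map(int,(x,y,w,h,s))
im=cv2.imread('pics/'+fn+'.png')[y:y+h,x:x+w]
im=cv2.resize(im,None,fx=s,fy=s,interpolation=cv2.INTER_CUBIC)
for i in range(0,w,10):
    cv2.line(im,(i*s,0),(i*s,6 if i%50 else 14),(255,255,0),1); 
    if i%20==0: cv2.putText(im,str(x+i),(i*s+2,16),0,.35,(255,255,0),1)
for i in range(0,h,10):
    cv2.line(im,(0,i*s),(6,i*s),(255,255,0),1)
    if i%20==0: cv2.putText(im,str(y+i),(8,i*s+4),0,.35,(255,255,0),1)
cv2.imwrite('pics/'+out+'.png',im)
E
python3 z.py scene0 70 240 130 100 6 za; python3 z.py side0 210 330 70 54 10 zb
python3 z.py scene0 185 165 180 130 4 zc; python3 z.py side0 180 120 180 150 4 zd
```

```text
(no output)
```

View pics/za.png

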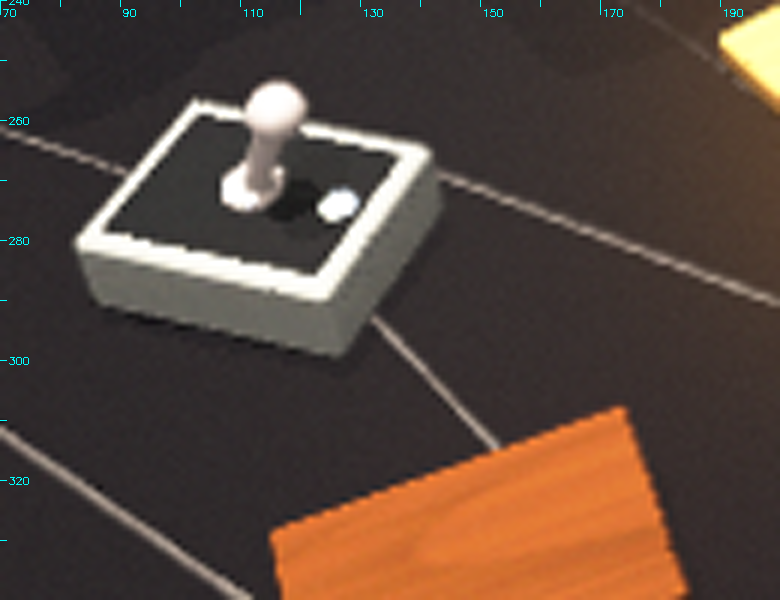

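View pics/zb.png

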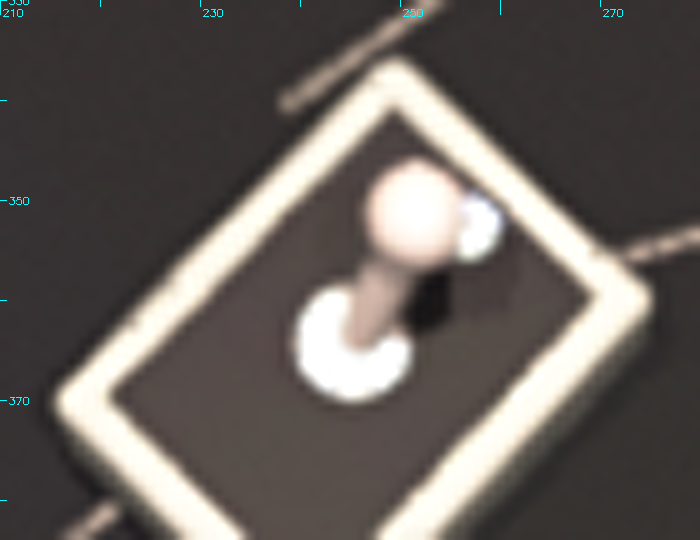

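View pics/zc.png

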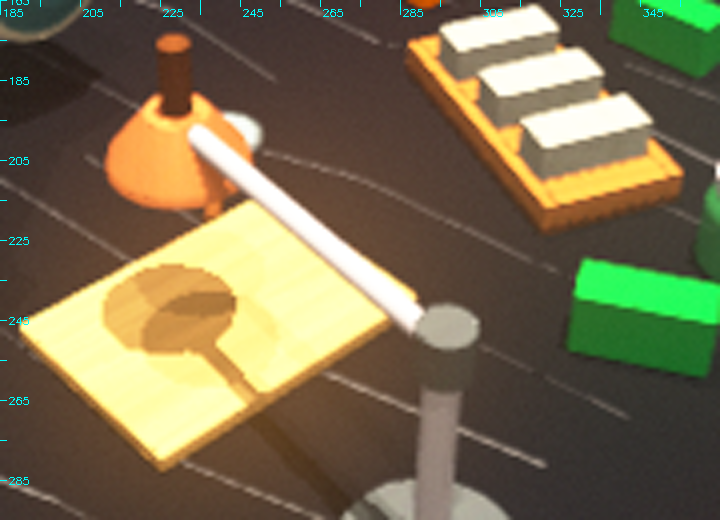

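View pics/zd.png

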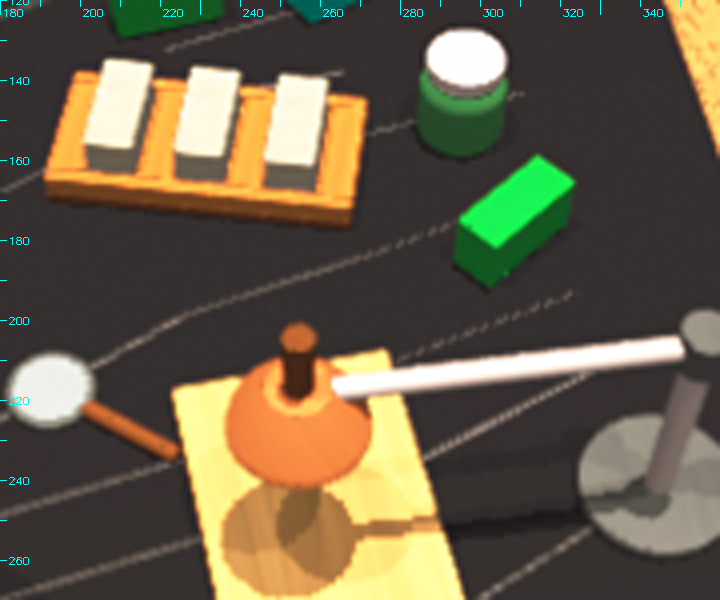

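Run:
```python
from h import *
s=load('scene0');d=load('side0')
np.set_printoptions(precision=4,suppress=True)
pts=dict(ball=((115.8,258),(251.3,351.2)),dot=((126.3,274.2),(257.8,352.8)),collar=((111.7,271.3),(245.3,364.3)),
c1=((102.8,256.8),(249.5,336)),c2=((141.7,265),(275,360)),pintop=((228.2,175.7),(254.75,203.75)),post=((296.5,246.2),(355.7,203)),
b1=((190.5,246.2),(235,285)),b2=((226.2,282),(297,276)),b3=((288.7,238),(277,207.5)),b4=((247.5,215),(223.2,217)),
A=((309.7,172.2),(209.5,146)),B=((320,183.2),(232,147.8)),C=((331.5,196),(254.2,149.8)))
for k,(a,b) in pts.items():
    X,r=tri((s,a),(d,b)); print(k,X,np.round(r,4))
g=lambda x,y:(180+x/4,120+y/4)
for nm,zc,L in [('A',.063,[(105,58),(153,63),(130,150),(85,143)]),('B',.063,[(192,67),(240,70),(225,156),(175,153)]),('C',.063,[(281,74),(328,79),(314,165),(264,159)]),('rack',.03,[(77,72),(368,97),(352,210),(45,178)])]:
    P=np.array([at(d,g(*p),zc)[:2] for p in L]); print(nm,P.tolist(),P.mean(0), np.arctan2(*( (P[0]+P[1]-P[2]-P[3])[::-1])), np.linalg.norm(P[0]-P[1]),np.linalg.norm(P[1]-P[2]))
for n,p in dict(jar=(295,135),tumb=(190,283),mag=(193,217)).items(): print(n,at(d,p,.08))
for p in [(324,324),(361,323),(324,377),(363,377)]: print('case',at(d,p,.06))
```

```text
ball [ 0.4977 -0.334   0.0928] [0.0001 0.0001]
dot [ 0.5141 -0.324   0.042 ] [0.0008 0.0008]
collar [ 0.4813 -0.3498  0.0411] [0.0007 0.0007]
c1 [ 0.5009 -0.3368  0.1274] [0.0271 0.0271]
c2 [ 0.5503 -0.3209  0.0758] [0.0336 0.0336]
pintop [ 0.5394 -0.0239  0.2459] [0.0004 0.0004]
post [ 0.8064 -0.0136  0.1971] [0.0007 0.0007]
b1 [ 0.4736 -0.1235  0.0036] [0.0028 0.0028]
b2 [ 0.6502 -0.1102  0.0005] [0.0002 0.0002]
b3 [0.6246 0.1207 0.018 ] [0.0009 0.0009]
b4 [0.4556 0.094  0.0152] [0.0082 0.0082]
A [0.4278 0.3718 0.0567] [0.0008 0.0008]
B [0.503  0.3523 0.0587] [0.0003 0.0003]
C [0.5765 0.3366 0.0557] [0.0005 0.0005]
A [[0.4189679062921321, 0.4211027629394075], [0.45995404794056516, 0.4102237785970142], [0.43579802940126805, 0.3109427096866435], [0.39908450669970846, 0.3229623435748886]] [0.4285 0.3663] 1.3513167161045565 0.042405378285630915 0.10217751159456097
B [[0.49302923139397553, 0.40156193059371836], [0.5336804076227198, 0.39333405708745905], [0.5129696536166476, 0.2956318999715759], [0.4724357301958722, 0.3034819676581144]] [0.503  0.3485] 1.362874788726128 0.04147548711245512 0.09987315373310665
C [[0.5680917898850366, 0.38465254095066714], [0.6072841654523746, 0.3743051535629045], [0.5842558024925338, 0.2778352646269272], [0.5443958713264512, 0.2888317633078449]] [0.576  0.3314] 1.3324282142527628 0.040535302248332905 0.09918036585902455
rack [[0.39172570931087336, 0.4404852947323732], [0.6436576354979748, 0.38128842289029097], [0.6132677172784486, 0.25454106792500286], [0.36193352404478035, 0.3177383583536255]] [0.5026 0.3485] 1.334101555465218 0.25879328636622523 0.13033970661347305
jar [0.7189 0.368  0.08  ]
tumb [ 0.3576 -0.1385  0.08  ]
mag [0.3697 0.0688 0.08  ]
case [ 0.6859 -0.2773  0.06  ]
case [ 0.7792 -0.2863  0.06  ]
case [ 0.6607 -0.4042  0.06  ]
case [ 0.752  -0.4162  0.06  ]
```

jog_arm(
  targets=[0.039,0.025,0,0,0,0.041,1,0.039,0.025,0,0,0,0.041,1,0.039,0.025,0,0,0,0.041,1,0.039,0.025,0,0,0,0.041,1,0.039,0.025,0,0,0,0.041,1,0.039,0.025,0,0,0,0.041,1,0.039,0.025,0,0,0,0.041,1,0.039,0.025,0,0,0,0.041,1,0.039,0.025,0,0,0,0.041,1,0.039,0.025,0,0,0,0.041,1,0,0,0,0,0,0,1],
  squeeze=10,
)

```text
time_s: 1.52
ee_pos: [0.5462, -0.2958, 0.2086]
ee_rot: [-0.001, 0.902, -0.432, -0.003]
ft_force: [-0.7, 0.3, -0.4]
finger_gap: 0.0006
```

jog_arm(
  targets=[0,0,-0.042,0,0,0,1,0,0,-0.042,0,0,0,1,0,0,-0.039,0,0,0,1,0,0,0,0,0,0,1],
)

```text
time_s: 2.02
ee_pos: [0.5434, -0.2973, 0.0828]
ee_rot: [0.0, 0.902, -0.432, -0.003]
ft_force: [-1.0, 0.2, 1.2]
finger_gap: 0.0004
```

```bash
python3 - <<'E'
from h import *
cap('scene','s1');cap('wrist','w1')
E
python3 z.py s1 50 200 160 120 5 s1z
```

```text
(no output)
```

View pics/s1z.png

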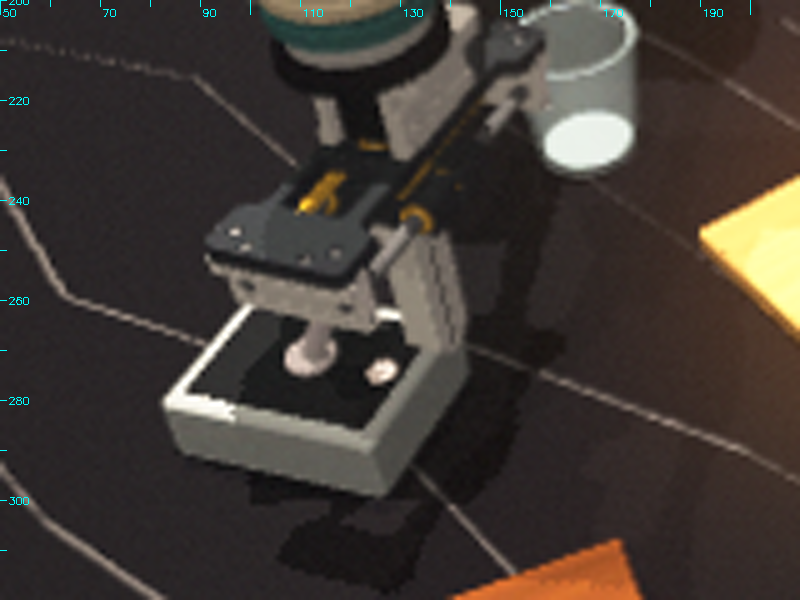

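The fingers are beside the box on the dot side, near (137,260), with the bat at (114,265). I'll push now.

jog_arm(
  targets=[-0.015,-0.012,0,0,0,0,1,-0.015,-0.012,0,0,0,0,1,-0.015,-0.012,0,0,0,0,1,-0.012,-0.009,0,0,0,0,1,0,0,0,0,0,0,1,0.015,0.012,0,0,0,0,1,0.015,0.012,0.03,0,0,0,1,0,0,0.05,0,0,0,1],
)

```text
time_s: 3.12
ee_pos: [0.5173, -0.3218, 0.1694]
ee_rot: [0.0, 0.901, -0.433, 0.001]
ft_force: [-0.5, 0.1, 0.6]
finger_gap: 0.0001
```

```bash
python3 - <<'E'
from h import *
cap('scene','s2');cap('side','d2')
E
python3 z.py s2 50 200 160 120 5 s2z
```

```text
(no output)
```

View pics/s2z.png

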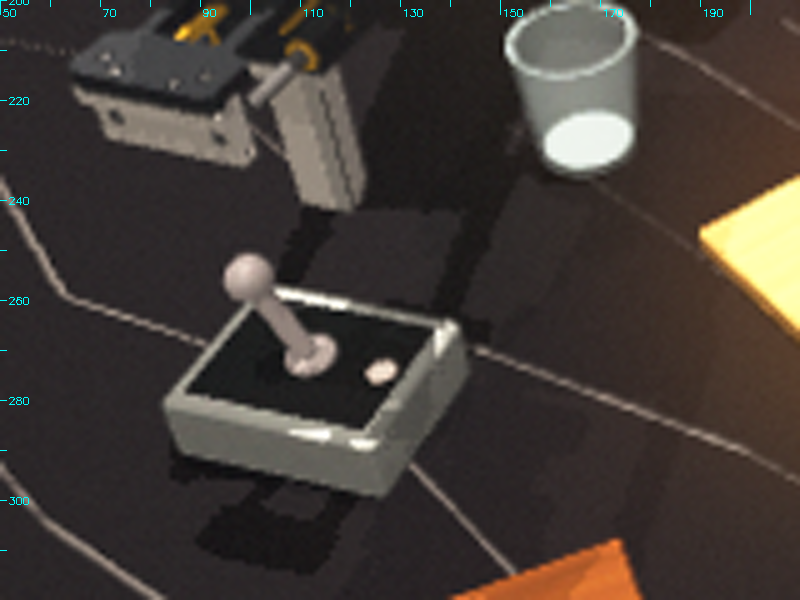

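The bat at (99,255) now leans away from the dot, so the toggle is off. Next, above the lamp pin.

jog_arm(
  targets=[0,0,0.05,0,0,0,0,0,0,0.05,0,0,0,-0.2,0,0,0.04,0,0,0,-0.2,0.004,0.05,0,0,0,-0.106,-0.2,0.004,0.05,0,0,0,-0.106,-0.2,0.004,0.05,0,0,0,-0.106,-0.2,0.004,0.05,0,0,0,-0.106,-0.2,0.004,0.05,0,0,0,-0.106,-0.2,0.004,0.04,0,0,0,-0.106,-0.2,0,0,0,0,0,0,-0.2],
)

```text
time_s: 4.47
ee_pos: [0.5509, -0.0128, 0.3107]
ee_rot: [0.001, 0.718, -0.696, 0.003]
ft_force: [0.1, 0.2, -0.5]
finger_gap: 0.0561
```

Run:
```python
from h import *
cap('scene','s3');cap('wrist','w3')
```

```text
(no output)
```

View pics/w3.png

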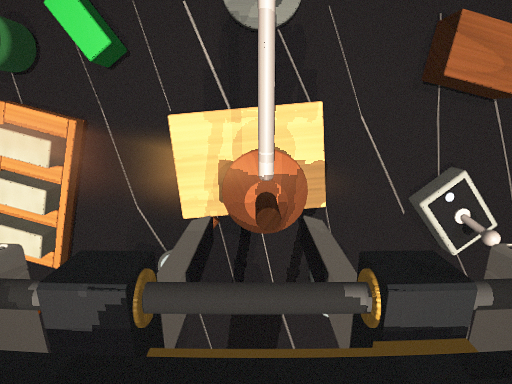

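View pics/s3.png

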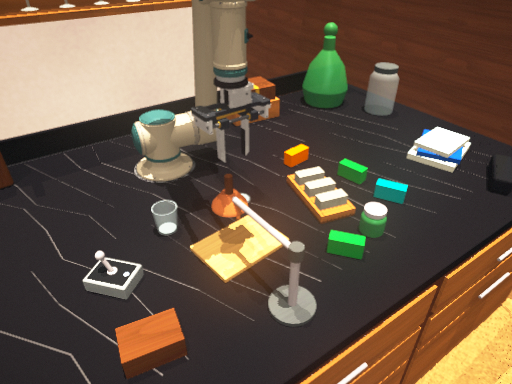

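Run:
```python
from h import *
np.set_printoptions(precision=4,suppress=True)
w=load('w3');print(at(w,(268,215),.248)); s=load('scene0')
print(tri((w,(268,215)),(s,(228.2,175.7))))
for p in [(169,115),(323,101),(326,207),(182,218)]: print(at(w,p,.016))
```

```text
[ 0.5437 -0.0252  0.248 ]
(array([ 0.5432, -0.0257,  0.248 ]), [np.float64(0.0006373923819088383), np.float64(0.0006373923819087513)])
[0.6243 0.1204 0.016 ]
[ 0.6516 -0.1154  0.016 ]
[ 0.4831 -0.1338  0.016 ]
[0.4576 0.1052 0.016 ]
```

jog_arm(
  targets=[-0.012,-0.011,0,0,0,0,-0.2,0,0,0,0,0,0,-0.2],
)

```text
time_s: 4.82
ee_pos: [0.5378, -0.0294, 0.3101]
ee_rot: [0.002, 0.716, -0.698, 0.004]
ft_force: [0.6, -1.1, 0.6]
finger_gap: 0.0562
```

jog_arm(
  targets=[0.004,0.004,-0.04,0,0,0,-0.2,0,0,-0.04,0,0,0,-0.2,0,0,-0.017,0,0,0,-0.2,0,0,0,0,0,0,1,0,0,0,0,0,0,1,0,0,0,0,0,0,1],
  squeeze=12,
)

```text
time_s: 5.58
ee_pos: [0.5424, -0.0309, 0.2132]
ee_rot: [-0.0, 0.713, -0.701, 0.006]
ft_force: [-0.4, 3.0, -1.2]
finger_gap: 0.0299
```

jog_arm(
  targets=[0,0,0,0,0,0,1,0,0,0,0,0,0,1],
)

```text
time_s: 5.82
ee_pos: [0.5425, -0.0303, 0.2136]
ee_rot: [-0.001, 0.713, -0.701, 0.005]
ft_force: [1.4, 0.1, -4.2]
finger_gap: 0.0217
```

```bash
python3 - <<'E'
from h import *
cap('scene','s4');cap('side','d4')
E
python3 z.py s4 170 120 160 130 5 s4z
```

```text
(no output)
```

View pics/s4z.png

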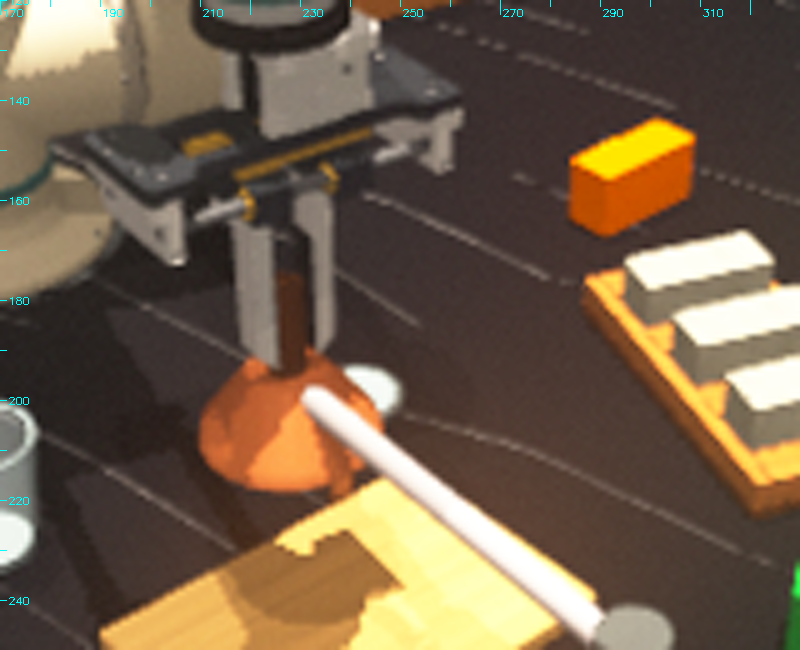

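jog_arm(
  targets=[0.003,-0.027,0,0,0,0.1,1,0.006,-0.026,0,0,0,0.1,1,0.008,-0.026,0,0,0,0.1,1],
)

```text
time_s: 6.3
ee_pos: [0.558, -0.1067, 0.2135]
ee_rot: [-0.003, 0.813, -0.582, 0.002]
ft_force: [2.0, 4.1, -3.1]
finger_gap: 0.022
```

jog_arm(
  targets=[0.011,-0.025,0,0,0,0.1,1,0.013,-0.024,0,0,0,0.1,1,0.016,-0.022,0,0,0,0.1,1,0.018,-0.02,0,0,0,0.1,1],
)

```text
time_s: 6.8
ee_pos: [0.6145, -0.1987, 0.2135]
ee_rot: [-0.003, 0.915, -0.403, -0.001]
ft_force: [-1.3, 3.3, -0.7]
finger_gap: 0.0215
```

jog_arm(
  targets=[0.02,-0.019,0,0,0,0.1,1,0.021,-0.017,0,0,0,0.1,1,0.02,-0.013,0,0,0,0.08,1,0,0,0,0,0,0,1,0,0,0,0,0,0,-0.2,0,0,0,0,0,0,-0.2,0,0,0,0,0,0,-0.2],
)

```text
time_s: 7.68
ee_pos: [0.676, -0.2486, 0.2145]
ee_rot: [-0.003, 0.964, -0.268, -0.003]
ft_force: [-0.5, -0.4, 0.2]
finger_gap: 0.0484
```

jog_arm(
  targets=[0,0,0.05,0,0,0,-0.2,0,0,0.05,0,0,0,-0.2,-0.02,0.052,0,0,0,0.035,-0.36,-0.02,0.052,0,0,0,0.035,-0.36,-0.02,0.052,0,0,0,0.035,-0.36,-0.02,0.052,0,0,0,0.035,-0.36,-0.02,0.052,0,0,0,0.035,-0.36,-0.02,0.052,0,0,0,0.035,-0.36,-0.02,0.052,0,0,0,0.035,-0.36,-0.02,0.052,0,0,0,0.035,-0.36,-0.02,0.052,0,0,0,0.035,-0.36,0,0,0,0,0,0,-0.36],
)

```text
time_s: 9.18
ee_pos: [0.4811, 0.2313, 0.3204]
ee_rot: [-0.002, 0.994, -0.111, -0.001]
ft_force: [-0.3, -0.0, -0.3]
finger_gap: 0.0638
```

Run:
```python
from h import *
cap('scene','s5');cap('wrist','w5')
```

```text
(no output)
```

View pics/w5.png

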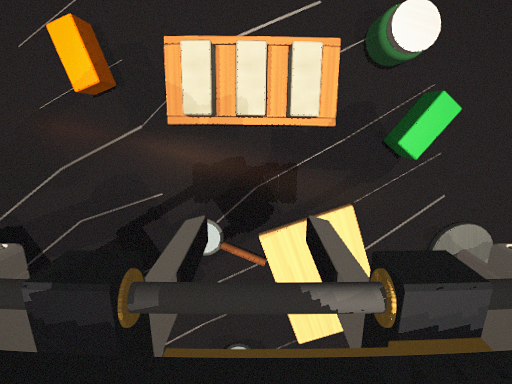

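View pics/s5.png

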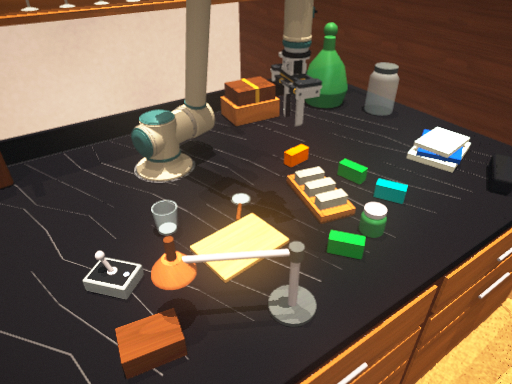

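```bash
python3 z.py w5 155 25 195 110 4 w5z
```

```text
(no output)
```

View pics/w5z.png

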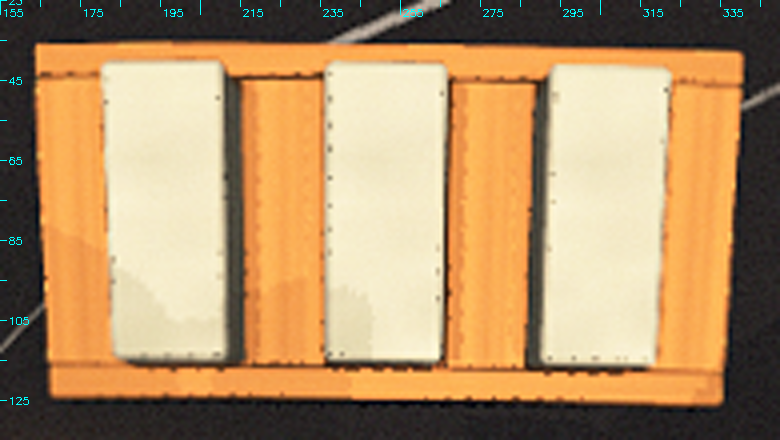

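```bash
cat > st.py <<'E'
from h import *
np.set_printoptions(precision=4,suppress=True)
w=load('w5'); d=load('side0'); s=load('scene0')
g=lambda x,y:(155+x/4,25+y/4)
C={'A':[(102,62),(222,62),(226,358),(113,355)],'B':[(326,63),(446,65),(442,361),(326,360)],'C':[(551,66),(671,69),(656,365),(541,360)]}
sd={'A':(209.5,146),'B':(232,147.8),'C':(254.2,149.8)}; sc={'A':(309.7,172.2),'B':(320,183.2),'C':(331.5,196)}
for k,L in C.items():
    P=np.array([at(w,g(*p),.063) for p in L]); l=(P[0]+P[1]-P[2]-P[3])/2
    print(k,P.mean(0),'len',np.linalg.norm(l),'wid',np.linalg.norm(P[1]-P[0]),'ang',np.arctan2(l[1],l[0])-np.pi/2)
    print(tri((w,np.mean([g(*p) for p in L],0)),(d,sd[k]),(s,sc[k])))
E
python3 st.py
```

```text
A [0.4298 0.3692 0.063 ] len 0.09741161168787929 wid 0.040757439992448456 ang -0.23835410627452158
(array([0.4285, 0.3712, 0.0572]), [np.float64(0.0007114524020258989), np.float64(0.000999125550754488), np.float64(0.0007952513032216527)])
B [0.5034 0.3509 0.063 ] len 0.09789908972875024 wid 0.04048181718550074 ang -0.23587756499373103
(array([0.5033, 0.3523, 0.0588]), [np.float64(0.0004445270485496667), np.float64(0.0005086610457710088), np.float64(0.00030841815200509376)])
C [0.5773 0.3333 0.063 ] len 0.09762467734996258 wid 0.04069930025108064 ang -0.23662724255782064
(array([0.5775, 0.335 , 0.0572]), [np.float64(0.0010054223105757712), np.float64(0.0013364849533907567), np.float64(0.0006325120389494794)])
```

jog_arm(
  targets=[-0.017,0.046,-0.04,0,0,-0.014,-0.36,-0.017,0.046,-0.04,0,0,0,-0.36,-0.017,0.044,-0.04,0,0,0,-0.36,0,0,-0.04,0,0,0,-0.36,0,0,-0.03,0,0,0,-0.36,0,0,0,0,0,0,-0.36],
  squeeze=45,
)

```text
time_s: 10.02
ee_pos: [0.4383, 0.3572, 0.1266]
ee_rot: [0.001, 0.992, -0.129, 0.004]
ft_force: [0.4, 0.5, 1.0]
finger_gap: 0.0639
```

jog_arm(
  targets=[-0.009,0.012,-0.03,0,0,0.02,-0.36,0,0,0,0,0,0,-0.36],
)

```text
time_s: 10.28
ee_pos: [0.4331, 0.3679, 0.0988]
ee_rot: [-0.0, 0.993, -0.121, 0.006]
ft_force: [0.3, -0.8, 0.2]
finger_gap: 0.0638
```

jog_arm(
  targets=[-0.004,0.001,-0.03,0,0,0,-0.36,0,0,-0.026,0,0,0,-0.36,0,0,0,0,0,0,-0.36],
)

```text
time_s: 10.65
ee_pos: [0.437, 0.3694, 0.0494]
ee_rot: [-0.004, 0.992, -0.123, 0.012]
ft_force: [-0.1, 0.3, 0.4]
finger_gap: 0.0639
```

```bash
python3 - <<'E'
from h import *
cap('scene','s6');cap('side','d6')
print(ctrl.get_state()['ee_pos'])
E
python3 z.py s6 270 120 100 110 6 s6z
```

```text
[0.43802846 0.37053906 0.05092341]
```

View pics/s6z.png

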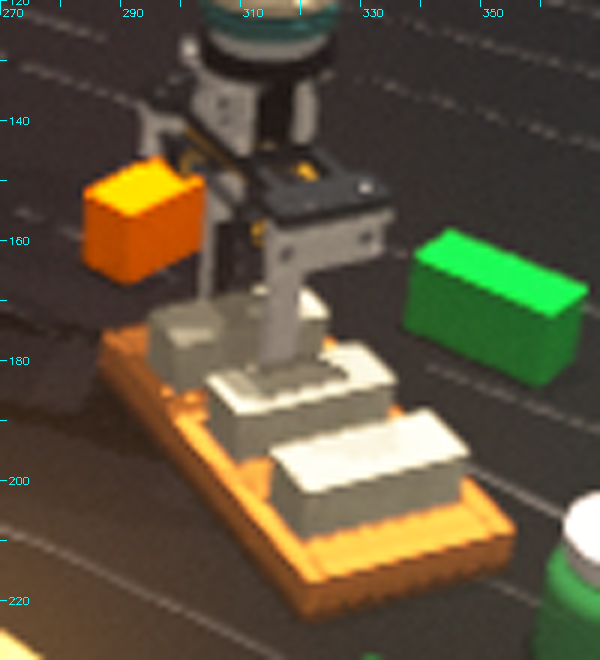

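Run:
```python
from h import *
s=ctrl.get_state();print(s['qpos'],s['dq'],s['ee_pos'],s['ee_rot'],s['ft_force'])
```

```text
[ 0.58705983  0.39626153  1.76497859 -0.01133171  0.95235918  0.83947437] [ 0.0064804  -0.00502694 -0.00080336  0.00553941 -0.00278082  0.0002383 ] [0.43802846 0.37053906 0.05092341] [-0.00563219  0.99233863 -0.12266385  0.01363452] [-0.31685775  0.50419374 -0.12437418]
```

jog_arm(
  targets=[-0.005,0,0,0,0,0,-0.36,0,0,0,0,0,0,-0.36],
)

```text
time_s: 11.0
ee_pos: [0.4347, 0.3713, 0.054]
ee_rot: [-0.007, 0.992, -0.123, 0.016]
ft_force: [-0.0, -0.2, -0.3]
finger_gap: 0.0642
```

Run:
```python
from h import *
s=ctrl.get_state();print(s['qpos'],s['dq'],s['ee_pos'],s['ee_rot'],s['ft_force'])
```

```text
[ 0.59154238  0.38789421  1.77025332 -0.01164788  0.95039303  0.84490368] [-0.00753912 -0.00884308 -0.01861666 -0.00431673 -0.00080082  0.0011758 ] [0.43470805 0.37127443 0.05397585] [-0.00726456  0.99225227 -0.12304217  0.01559755] [-0.00271704 -0.19717842 -0.29706851]
```

```bash
cat > go.py <<'E'
import sys,numpy as np
from scipy.spatial.transform import Rotation as R
from cell import ctrl
s=ctrl.get_state(); x,y,z,h=map(float,sys.argv[1:5])
q=s['ee_rot']; Rc=R.from_quat([q[1],q[2],q[3],q[0]])
Rt=R.from_matrix(np.array([[np.cos(h),np.sin(h),0],[np.sin(h),-np.cos(h),0],[0,0,-1]]))
print('shift',np.round(np.array([x,y,z])-s['ee_pos'],4),'rot',np.round((Rt*Rc.inv()).as_rotvec(),4),'ft',np.round(s['ft_force'],1),'gap',round(s['finger_gap'],4),'t',s['time_s'])
E
python3 go.py .429 .3692 .042 -.237
```

```text
shift [-0.0057 -0.0021 -0.012 ] rot [-0.0107  0.0327  0.0097] ft [-0.  -0.2 -0.3] gap 0.0642 t 11.0
```

jog_arm(
  targets=[-0.0057,-0.002,-0.007,-0.011,0.033,0.01,-0.36,0,0,0,0,0,0,-0.36],
)

```text
time_s: 11.25
ee_pos: [0.4289, 0.3695, 0.0475]
ee_rot: [0.0, 0.993, -0.118, -0.001]
ft_force: [-0.7, -0.5, 0.6]
finger_gap: 0.064
```

```bash
python3 go.py .429 .3692 .042 -.237
```

```text
shift [ 0.0001 -0.0003 -0.0055] rot [ 0.0001 -0.0011 -0.0014] ft [-0.7 -0.5  0.6] gap 0.064 t 11.25
```

jog_arm(
  targets=[0,0,-0.0055,0,0,0,-0.36,0,0,0,0,0,0,1,0,0,0,0,0,0,1,0,0,0,0,0,0,1,0,0,0,0,0,0,1],
)

```text
time_s: 11.88
ee_pos: [0.4279, 0.3695, 0.041]
ee_rot: [0.001, 0.993, -0.118, -0.002]
ft_force: [0.6, 0.2, -0.7]
finger_gap: 0.0418
```

```bash
python3 go.py .429 .3692 .042 -.237
```

```text
shift [ 0.0011 -0.0003  0.001 ] rot [ 0.0008 -0.0035 -0.0012] ft [ 0.6  0.2 -0.7] gap 0.0418 t 11.875
```

jog_arm(
  targets=[0,0,0,0,0,0,1,0,0,0.03,0,0,0,1,0,0,0.04,0,0,0,1,0,0,0.04,0,0,0,1,0,0,0.04,0,0,0,1],
)

```text
time_s: 12.5
ee_pos: [0.4238, 0.3658, 0.1869]
ee_rot: [0.006, 0.993, -0.118, -0.007]
ft_force: [1.0, -0.6, -5.8]
finger_gap: 0.0413
```

```bash
python3 go.py .562 -.0805 .19 -1.466;  python3 - <<'E'
from h import *
cap('scene','s7')
E
python3 z.py s7 220 80 160 120 5 s7z
```

```text
shift [ 0.1382 -0.4463  0.0031] rot [-5.0000e-04 -2.0100e-02 -1.2303e+00] ft [ 1.  -0.6 -5.8] gap 0.0413 t 12.5
```

View pics/s7z.png

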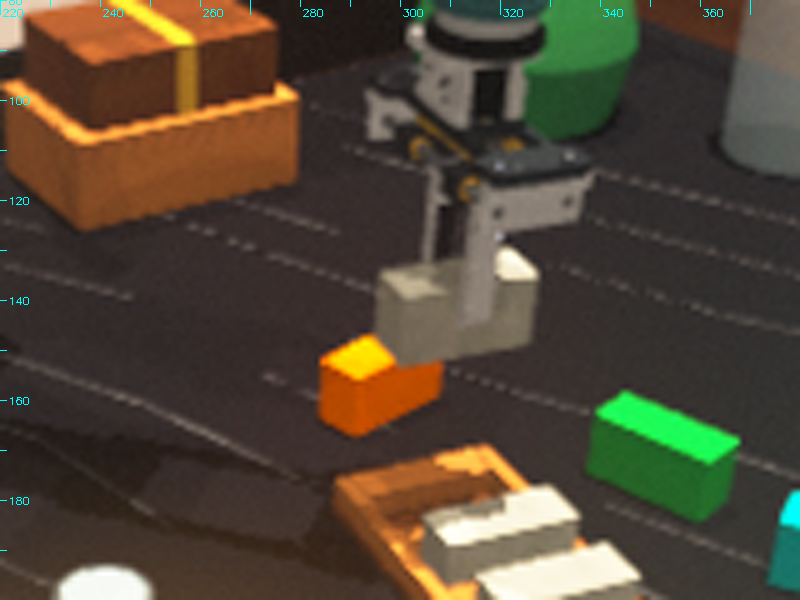

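jog_arm(
  targets=[0.014,-0.044,0,0,-0.01,-0.122,1,0.014,-0.044,0,0,-0.01,-0.122,1,0.014,-0.044,0,0,0,-0.122,1,0.014,-0.044,0,0,0,-0.122,1,0.014,-0.044,0,0,0,-0.122,1,0.014,-0.044,0,0,0,-0.122,1,0.014,-0.044,0,0,0,-0.122,1,0.014,-0.044,0,0,0,-0.122,1,0.014,-0.044,0,0,0,-0.122,1],
)

```text
time_s: 13.68
ee_pos: [0.5487, -0.0388, 0.1785]
ee_rot: [0.007, 0.777, -0.63, -0.001]
ft_force: [0.7, 1.1, -5.3]
finger_gap: 0.0419
```

```bash
python3 go.py .562 -.0805 .09 -1.466
```

```text
shift [ 0.0133 -0.0417 -0.0885] rot [ 0.0097 -0.0103 -0.1033] ft [ 0.7  1.1 -5.3] gap 0.0419 t 13.675
```

jog_arm(
  targets=[0.013,-0.042,0,0.01,-0.01,-0.103,1,0,0,-0.04,0,0,0,1,0,0,-0.035,0,0,0,1,0,0,0,0,0,0,1],
)

```text
time_s: 14.18
ee_pos: [0.56, -0.0873, 0.0947]
ee_rot: [0.002, 0.74, -0.673, -0.003]
ft_force: [-0.6, 0.1, -5.5]
finger_gap: 0.0417
```

```bash
python3 go.py .562 -.0805 .052 -1.466;  python3 - <<'E'
from h import *
cap('scene','s8')
E
python3 z.py s8 160 140 160 130 5 s8z
```

```text
shift [ 0.002   0.0068 -0.0427] rot [-0.0001 -0.0068  0.0102] ft [-0.6  0.1 -5.5] gap 0.0417 t 14.175
```

View pics/s8z.png

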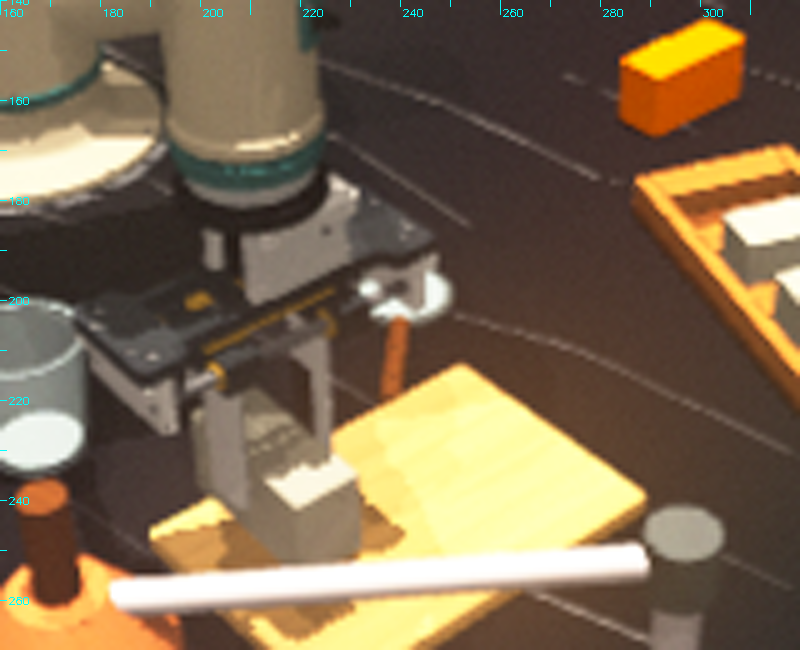

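jog_arm(
  targets=[0.002,0.007,-0.02,0,-0.007,0.01,1,0,0,-0.016,0,0,0,1,0,0,0,0,0,0,1],
)

```text
time_s: 14.6
ee_pos: [0.5666, -0.0804, 0.0632]
ee_rot: [-0.003, 0.744, -0.668, 0.005]
ft_force: [-1.1, -0.1, -4.7]
finger_gap: 0.042
```

```bash
python3 go.py .562 -.0805 .05 -1.466
```

```text
shift [-0.0046 -0.0001 -0.0132] rot [ 0.0028  0.0107 -0.0017] ft [-1.1 -0.1 -4.7] gap 0.042 t 14.6
```

jog_arm(
  targets=[-0.004,0,-0.01,0.003,0.011,0,1,0,0,0,0,0,0,1],
)

```text
time_s: 14.85
ee_pos: [0.5639, -0.0805, 0.055]
ee_rot: [-0.001, 0.744, -0.668, 0.001]
ft_force: [-0.2, 1.0, -4.8]
finger_gap: 0.0417
```

```bash
python3 go.py .562 -.0805 .05 -1.466
```

```text
shift [-0.0019  0.     -0.005 ] rot [ 0.0007  0.0028 -0.0024] ft [-0.2  1.  -4.8] gap 0.0417 t 14.85
```

jog_arm(
  targets=[-0.001,0,-0.005,0.001,0.003,0,1,0,0,-0.001,0,0,0,1],
)

```text
time_s: 15.1
ee_pos: [0.5637, -0.0808, 0.0496]
ee_rot: [-0.001, 0.744, -0.668, 0.001]
ft_force: [-0.3, -0.3, -5.2]
finger_gap: 0.0417
```

```bash
python3 go.py .562 -.0805 .049 -1.466
```

```text
shift [-0.0017  0.0003 -0.0006] rot [ 0.0002  0.0017 -0.0023] ft [-0.3 -0.3 -5.2] gap 0.0417 t 15.1
```

jog_arm(
  targets=[0,0,-0.003,0,0,0,1,0,0,0,0,0,0,1],
)

```text
time_s: 15.35
ee_pos: [0.5647, -0.0811, 0.0498]
ee_rot: [-0.001, 0.744, -0.668, 0.002]
ft_force: [-0.5, 0.4, -5.6]
finger_gap: 0.0416
```

jog_arm(
  targets=[0,0,-0.003,0,0,0,1,0,0,-0.003,0,0,0,1],
)

```text
time_s: 15.6
ee_pos: [0.5656, -0.0812, 0.049]
ee_rot: [-0.002, 0.744, -0.668, 0.003]
ft_force: [-6.5, 1.2, 21.4]
finger_gap: 0.0418
```

jog_arm(
  targets=[0,0,0.001,0,0,0,-0.25,0,0,0,0,0,0,-0.25,0,0,0,0,0,0,-0.25],
)

```text
time_s: 15.98
ee_pos: [0.5679, -0.0819, 0.0519]
ee_rot: [-0.003, 0.744, -0.668, 0.006]
ft_force: [0.0, -0.1, 0.1]
finger_gap: 0.0585
```

```bash
python3 go.py .5647 -.0811 .21 -1.466;  python3 - <<'E'
from h import *
cap('scene','s9');cap('side','d9')
E
python3 z.py s9 160 140 160 130 5 s9z
```

```text
shift [-0.0032  0.0008  0.1581] rot [ 0.0028  0.0126 -0.0021] ft [ 0.  -0.1  0.1] gap 0.0585 t 15.975
```

View pics/s9z.png

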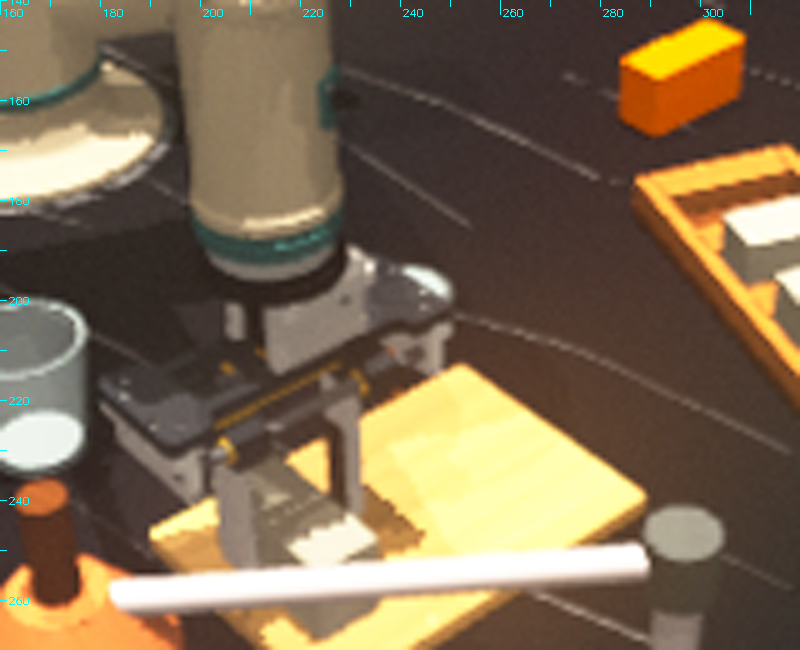

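jog_arm(
  targets=[-0.001,0,0.03,0.003,0.012,0,-0.3,0,0,0.045,0,0,0,-0.3,0,0,0.045,0,0,0,-0.3,-0.007,0.045,0.02,0,0,0.12,-0.36,-0.007,0.045,0.02,0,0,0.12,-0.36,-0.007,0.045,0.02,0,0,0.12,-0.36,-0.007,0.045,0.02,0,0,0.12,-0.36,-0.007,0.045,0,0,0,0.12,-0.36,-0.007,0.045,0,0,0,0.12,-0.36,0,0,0,0,0,0,-0.36],
)

```text
time_s: 17.32
ee_pos: [0.5224, 0.1958, 0.2547]
ee_rot: [0.001, 0.935, -0.354, -0.001]
ft_force: [0.6, -0.7, -0.1]
finger_gap: 0.0639
```

```bash
python3 go.py .48 .24 .3 -.237
python3 - <<'E'
from h import *
cap('scene','s10');cap('side','d10');cap('wrist','w10')
E
python3 z.py s10 180 140 200 150 4 s10z;python3 z.py d10 180 110 180 190 3 d10z
```

```text
shift [-0.0424  0.0442  0.0453] rot [ 0.0021 -0.0016  0.4863] ft [ 0.6 -0.7 -0.1] gap 0.0639 t 17.325
```

View pics/s10z.png

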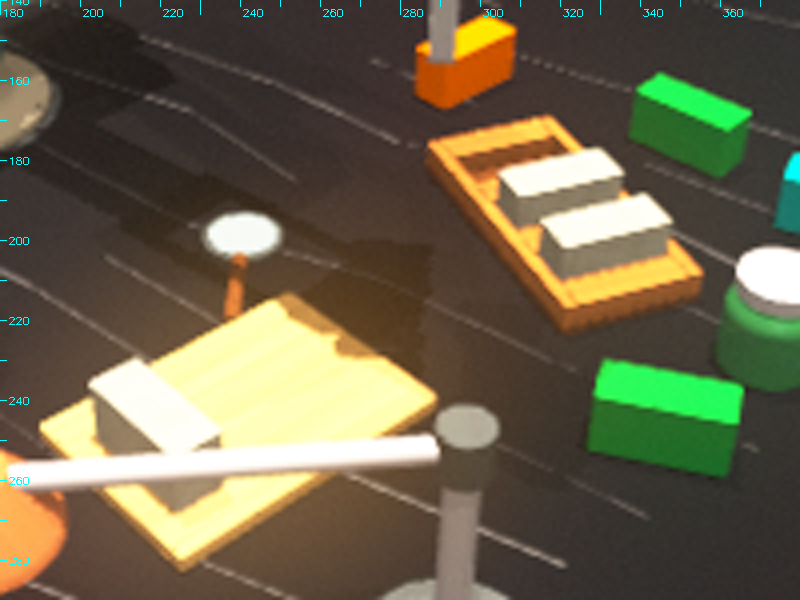

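View pics/d10z.png

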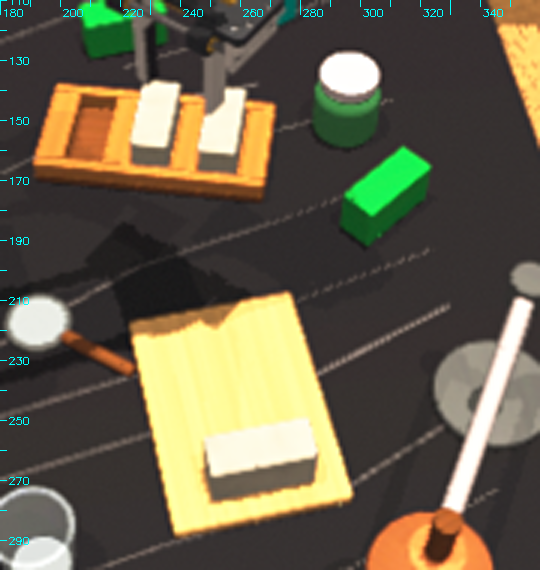

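View pics/w10.png

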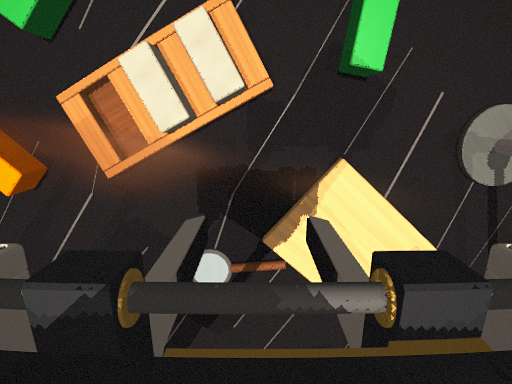

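```bash
python3 - <<'E'
from h import *
w=load('w10');d=load('d10')
for L in ([(119,57),(152,41),(189,115),(160,131)],[(174,24),(207,7),(244,88),(215,103)]):
    P=np.array([at(w,p,.063) for p in L]); l=P[0]+P[1]-P[2]-P[3]; print(P.mean(0),np.arctan2(l[1],l[0])-np.pi/2)
g=lambda x,y:(180+x/3,110+y/3)
P=np.array([at(d,g(*p),.071) for p in [(204,437),(308,420),(317,458),(212,473)]]);print(P,P.mean(0))
E
python3 go.py .5034 .351 .15 -.237
```

```text
[0.50550804 0.35082622 0.063     ] -0.2785029027677366
[0.57705675 0.33141038 0.063     ] -0.27619600867782546
[[ 0.5158709  -0.0689468   0.071     ]
 [ 0.61246441 -0.06169655  0.071     ]
 [ 0.61477531 -0.10133419  0.071     ]
 [ 0.51938448 -0.10600391  0.071     ]] [ 0.56562377 -0.08449536  0.071     ]
shift [-0.0198  0.1586 -0.1045] rot [ 0.004  -0.0013  0.4914] ft [-0.1  0.9  0.2] gap 0.0639 t 17.475
```

jog_arm(
  targets=[-0.005,0.04,-0.01,0,0,0.123,-0.36,-0.005,0.04,-0.02,0,0,0.123,-0.36,-0.005,0.04,-0.03,0,0,0.123,-0.36,-0.005,0.038,-0.03,0,0,0.123,-0.36,0,0,-0.02,0,0,0,-0.36],
)

```text
time_s: 18.1
ee_pos: [0.5086, 0.3462, 0.1429]
ee_rot: [0.002, 0.993, -0.118, 0.003]
ft_force: [-0.4, -1.2, 0.1]
finger_gap: 0.0639
```

```bash
python3 go.py .5034 .351 .08 -.237
```

```text
shift [-0.0052  0.0048 -0.0629] rot [ 0.0041  0.0064 -0.    ] ft [-0.4 -1.2  0.1] gap 0.0639 t 18.1
```

jog_arm(
  targets=[-0.005,0.005,-0.03,0.004,0.006,0,-0.36,0,0,-0.03,0,0,0,-0.36],
)

```text
time_s: 18.35
ee_pos: [0.5058, 0.3489, 0.0813]
ee_rot: [0.0, 0.993, -0.12, 0.001]
ft_force: [-0.3, 0.0, 0.1]
finger_gap: 0.0636
```

```bash
python3 go.py .5034 .351 .042 -.237
```

```text
shift [-0.0024  0.0021 -0.0393] rot [0.0005 0.002  0.0043] ft [-0.3  0.   0.1] gap 0.0636 t 18.35
```

jog_arm(
  targets=[-0.003,0.002,-0.02,0,0.002,0.004,-0.36,0,0,-0.016,0,0,0,-0.36],
)

```text
time_s: 18.6
ee_pos: [0.5038, 0.3471, 0.0424]
ee_rot: [0.002, 0.993, -0.121, -0.001]
ft_force: [0.6, -0.6, 0.5]
finger_gap: 0.0642
```

```bash
python3 go.py .5034 .351 .042 -.237
```

```text
shift [-0.0004  0.0039 -0.0004] rot [ 0.003  -0.0023  0.0055] ft [ 0.6 -0.6  0.5] gap 0.0642 t 18.6
```

jog_arm(
  targets=[0,0.004,0,0.003,-0.002,0.005,0,0,0,0,0,0,0,1,0,0,0,0,0,0,1,0,0,0,0,0,0,1],
)

```text
time_s: 19.1
ee_pos: [0.5026, 0.3501, 0.0419]
ee_rot: [0.0, 0.993, -0.12, -0.002]
ft_force: [-0.1, 0.8, -6.6]
finger_gap: 0.0416
```

```bash
python3 go.py .5034 .351 .042 -.237
```

```text
shift [0.0008 0.0009 0.0001] rot [-0.     -0.0048  0.004 ] ft [-0.1  0.8 -6.6] gap 0.0416 t 19.1
```

jog_arm(
  targets=[0,0,0.03,0,-0.005,0,1,0,0,0.04,0,0,0,1,0,0,0.04,0,0,0,1,0,0,0.04,0,0,0,1],
)

```text
time_s: 19.6
ee_pos: [0.5, 0.3468, 0.1888]
ee_rot: [0.005, 0.993, -0.12, -0.003]
ft_force: [0.7, 1.2, -7.8]
finger_gap: 0.0419
```

```bash
python3 go.py .5565 -.005 .19 -1.466
```

```text
shift [ 0.0565 -0.3518  0.0012] rot [ 0.0027 -0.0121 -1.2259] ft [ 0.7  1.2 -7.8] gap 0.0419 t 19.6
```

jog_arm(
  targets=[0.006,-0.038,0,0,-0.006,-0.134,1,0.006,-0.038,0,0,-0.006,-0.134,1,0.006,-0.038,0,0,0,-0.134,1,0.006,-0.038,0,0,0,-0.134,1,0.006,-0.038,0,0,0,-0.134,1,0.006,-0.038,0,0,0,-0.134,1,0.006,-0.038,0,0,0,-0.134,1,0.006,-0.038,0,0,0,-0.134,1],
)

```text
time_s: 20.6
ee_pos: [0.5498, 0.0336, 0.1885]
ee_rot: [0.008, 0.784, -0.621, 0.006]
ft_force: [0.5, 0.4, -6.5]
finger_gap: 0.0415
```

```bash
python3 go.py .5565 -.005 .12 -1.466
```

```text
shift [ 0.0067 -0.0386 -0.0685] rot [ 0.0192 -0.0016 -0.1253] ft [ 0.5  0.4 -6.5] gap 0.0415 t 20.6
```

jog_arm(
  targets=[0.007,-0.037,0,0.019,-0.002,-0.125,1,0,0,-0.035,0,0,0,1,0,0,-0.03,0,0,0,1,0,0,0,0,0,0,1],
)

```text
time_s: 21.1
ee_pos: [0.5566, -0.0108, 0.1203]
ee_rot: [0.002, 0.74, -0.673, 0.002]
ft_force: [-0.6, -0.3, -5.8]
finger_gap: 0.0418
```

```bash
python3 go.py .5565 -.005 .07 -1.466;  python3 - <<'E'
from h import *
cap('scene','s11');cap('side','d11')
E
python3 z.py s11 160 140 160 130 5 s11z
```

```text
shift [-0.0001  0.0058 -0.0503] rot [ 0.0052 -0.0001  0.0094] ft [-0.6 -0.3 -5.8] gap 0.0418 t 21.1
```

View pics/s11z.png

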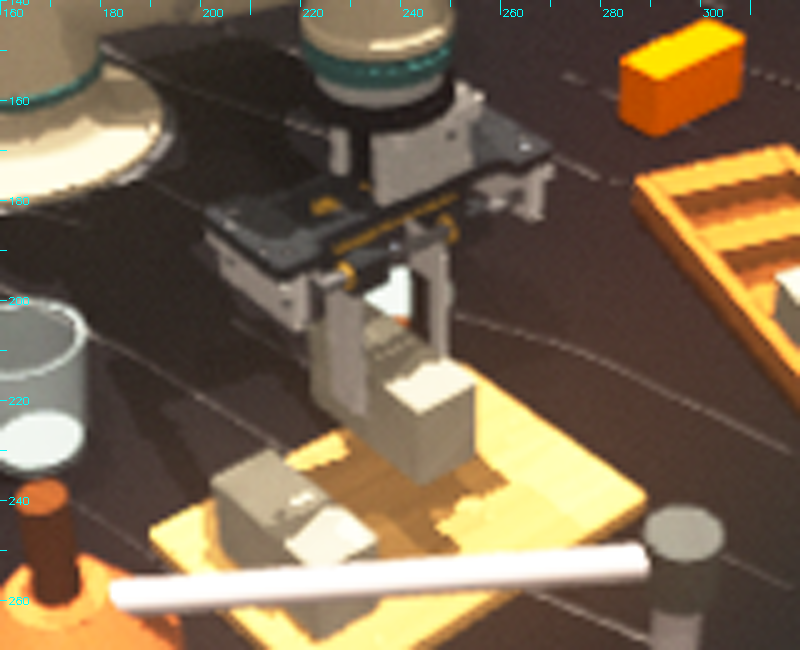

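jog_arm(
  targets=[0,0.006,-0.03,0.005,0,0.009,1,0,0,-0.025,0,0,0,1],
)

```text
time_s: 21.45
ee_pos: [0.5643, -0.0048, 0.0725]
ee_rot: [-0.005, 0.744, -0.669, 0.008]
ft_force: [0.3, 0.1, -6.7]
finger_gap: 0.0414
```

```bash
python3 go.py .5565 -.005 .052 -1.466
```

```text
shift [-0.0078 -0.0002 -0.0205] rot [ 0.0026  0.0191 -0.0014] ft [ 0.3  0.1 -6.7] gap 0.0414 t 21.45
```

jog_arm(
  targets=[-0.007,0,-0.015,0.003,0.019,0,1,0,0,0,0,0,0,1],
)

```text
time_s: 21.7
ee_pos: [0.5575, -0.0044, 0.058]
ee_rot: [0.0, 0.744, -0.668, -0.0]
ft_force: [-0.0, -0.7, -6.6]
finger_gap: 0.0415
```

```bash
python3 go.py .5565 -.005 .05 -1.466
```

```text
shift [-0.001  -0.0006 -0.008 ] rot [-0.0002 -0.0004 -0.0026] ft [-0.  -0.7 -6.6] gap 0.0415 t 21.7
```

jog_arm(
  targets=[0,0,-0.007,0,0,0,1,0,0,-0.002,0,0,0,1],
)

```text
time_s: 21.95
ee_pos: [0.5596, -0.0046, 0.0508]
ee_rot: [-0.001, 0.744, -0.668, 0.002]
ft_force: [1.0, -0.6, -7.4]
finger_gap: 0.0415
```

jog_arm(
  targets=[0,0,-0.003,0,0.003,0,1,0,0,-0.002,0,0,0,1],
)

```text
time_s: 22.2
ee_pos: [0.5606, -0.0047, 0.0498]
ee_rot: [-0.001, 0.744, -0.668, 0.002]
ft_force: [-3.9, 0.8, 6.4]
finger_gap: 0.0413
```

Touched down. Release, and lift straight up.

jog_arm(
  targets=[0,0,0,0,0,0,-0.25,0,0,0,0,0,0,-0.25,0,0,0,0,0,0,-0.25,-0.001,0,0.03,0.003,0.01,0,-0.25,0,0,0.045,0,0,0,-0.25,0,0,0.045,0,0,0,-0.3,0,0.045,0.02,0,0,0.14,-0.36,0,0.045,0.02,0,0,0.14,-0.36,0,0.045,0.02,0,0,0.14,-0.36,0,0.045,0,0,0,0.14,-0.36,0,0.03,0,0,0,0.14,-0.36,0,0,0,0,0,0.14,-0.36],
)

```text
time_s: 23.7
ee_pos: [0.5651, 0.2109, 0.2404]
ee_rot: [-0.004, 0.956, -0.295, 0.003]
ft_force: [-0.2, 0.5, -0.6]
finger_gap: 0.064
```

```bash
python3 go.py .577 .3328 .15 -.237
python3 - <<'E'
from h import *
cap('scene','s12');cap('side','d12');cap('wrist','w12')
E
python3 z.py s12 180 140 200 150 4 s12z;python3 z.py d12 180 110 180 190 3 d12z
```

```text
shift [ 0.0119  0.1219 -0.0904] rot [-0.0067  0.0078  0.3614] ft [-0.2  0.5 -0.6] gap 0.064 t 23.7
```

View pics/s12z.png

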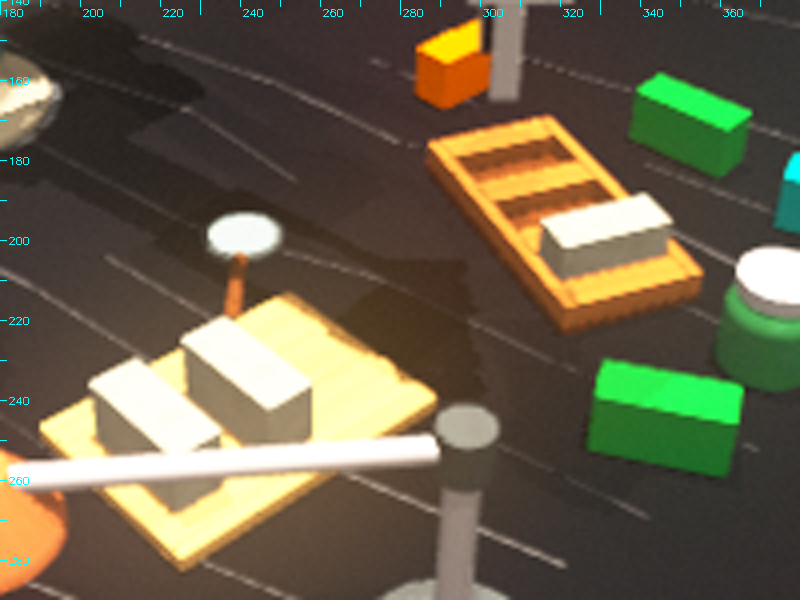

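View pics/d12z.png

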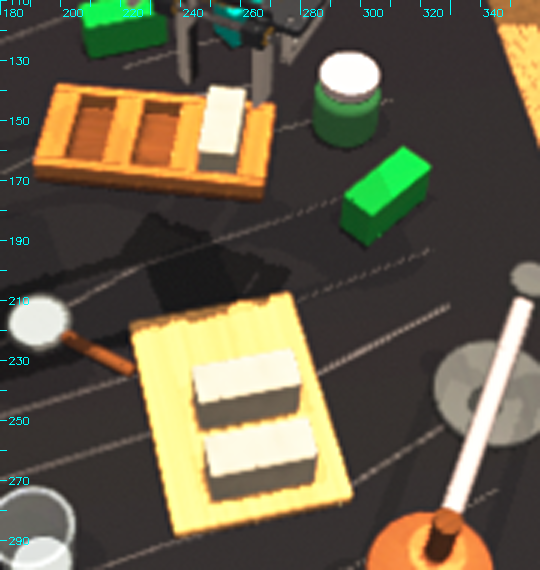

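View pics/w12.png

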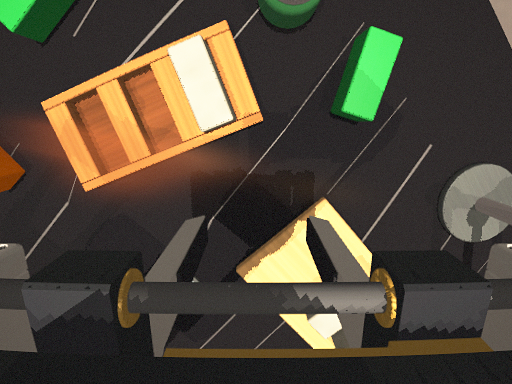

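Two bars stand upright on the board, and the third is still in its slot at scene (331,196). I'll pick up C.

jog_arm(
  targets=[0.004,0.04,-0.02,-0.007,0.008,0.12,-0.36,0.004,0.04,-0.035,0,0,0.12,-0.36,0.004,0.039,-0.035,0,0,0.12,-0.36,0,0,0,0,0,0,-0.36],
)

```text
time_s: 24.35
ee_pos: [0.5795, 0.3274, 0.1488]
ee_rot: [0.001, 0.992, -0.126, 0.002]
ft_force: [-0.5, -1.7, 0.2]
finger_gap: 0.0644
```

```bash
python3 go.py .577 .3328 .08 -.237
```

```text
shift [-0.0025  0.0054 -0.0688] rot [0.0016 0.0044 0.016 ] ft [-0.5 -1.7  0.2] gap 0.0644 t 24.35
```

jog_arm(
  targets=[-0.003,0.005,-0.035,0.002,0.004,0.015,-0.36,0,0,-0.034,0,0,0,-0.36],
)

```text
time_s: 24.6
ee_pos: [0.5802, 0.3316, 0.0829]
ee_rot: [-0.002, 0.993, -0.122, 0.004]
ft_force: [0.3, -0.4, -0.3]
finger_gap: 0.0639
```

```bash
python3 go.py .577 .3328 .042 -.237
```

```text
shift [-0.0032  0.0012 -0.0409] rot [-0.0027  0.0092  0.0073] ft [ 0.3 -0.4 -0.3] gap 0.0639 t 24.6
```

jog_arm(
  targets=[-0.004,0.002,-0.022,-0.003,0.009,0.007,-0.36,0,0.002,-0.017,0,0,0,-0.36],
)

```text
time_s: 24.85
ee_pos: [0.577, 0.3336, 0.0433]
ee_rot: [0.0, 0.993, -0.121, 0.0]
ft_force: [-0.2, -0.2, 0.2]
finger_gap: 0.0637
```

```bash
python3 go.py .577 .3328 .042 -.237
```

```text
shift [ 0.     -0.0008 -0.0013] rot [0.0009 0.0007 0.0054] ft [-0.2 -0.2  0.2] gap 0.0637 t 24.85
```

jog_arm(
  targets=[0,0,-0.002,0,0,0.005,0,0,0,0,0,0,0,1,0,0,0,0,0,0,1,0,0,0,0,0,0,1,0,0,0,0,0,0,1],
)

```text
time_s: 25.48
ee_pos: [0.5767, 0.3332, 0.0415]
ee_rot: [0.001, 0.993, -0.119, 0.0]
ft_force: [-1.3, 0.9, -3.5]
finger_gap: 0.042
```

jog_arm(
  targets=[0,0,0.03,0,-0.005,0,1,0,0,0.04,0,0,0,1,0,0,0.04,0,0,0,1,0,0,0.04,0,0,0,1],
)

```text
time_s: 25.98
ee_pos: [0.5726, 0.3307, 0.1871]
ee_rot: [0.004, 0.993, -0.119, -0.003]
ft_force: [1.1, -0.3, -7.2]
finger_gap: 0.0414
```

```bash
python3 go.py .547 .074 .19 -1.466;  python3 - <<'E'
from h import *
cap('scene','s13')
E
python3 z.py s13 220 80 160 120 5 s13z
```

```text
shift [-0.0256 -0.2567  0.0029] rot [ 0.0023 -0.0118 -1.2273] ft [ 1.1 -0.3 -7.2] gap 0.0414 t 25.975
```

View pics/s13z.png

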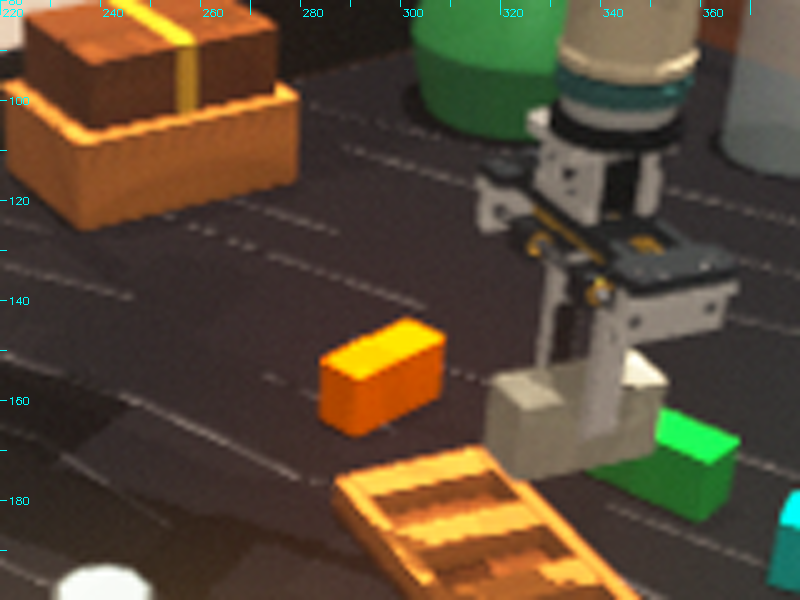

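jog_arm(
  targets=[-0.003,-0.03,0,0,-0.006,-0.136,1,-0.003,-0.03,0,0,-0.006,-0.136,1,-0.003,-0.03,0,0,0,-0.136,1,-0.003,-0.03,0,0,0,-0.136,1,-0.003,-0.03,0,0,0,-0.136,1,-0.003,-0.03,0,0,0,-0.136,1,-0.003,-0.03,0,0,0,-0.136,1,-0.003,-0.02,0,0,0,-0.136,1,0,0,0,0,0,0,1],
)

```text
time_s: 27.15
ee_pos: [0.5466, 0.0938, 0.1825]
ee_rot: [0.008, 0.777, -0.629, 0.003]
ft_force: [0.5, 0.7, -6.6]
finger_gap: 0.0415
```

```bash
python3 go.py .547 .074 .12 -1.466
```

```text
shift [ 0.0004 -0.0198 -0.0625] rot [ 0.0168 -0.0057 -0.1055] ft [ 0.5  0.7 -6.6] gap 0.0415 t 27.15
```

jog_arm(
  targets=[0,-0.019,0,0.017,-0.006,-0.105,1,0,0,-0.035,0,0,0,1,0,0,-0.025,0,0,0,1,0,0,0,0,0,0,1],
)

```text
time_s: 27.65
ee_pos: [0.5465, 0.077, 0.1188]
ee_rot: [-0.001, 0.745, -0.667, -0.001]
ft_force: [-1.2, -0.2, -7.2]
finger_gap: 0.0415
```

```bash
python3 go.py .547 .074 .09 -1.466;  python3 - <<'E'
from h import *
cap('scene','s14');cap('side','d14')
E
python3 z.py s14 160 140 160 130 5 s14z
```

```text
shift [ 0.0005 -0.003  -0.0288] rot [-0.0032  0.0005 -0.0049] ft [-1.2 -0.2 -7.2] gap 0.0415 t 27.65
```

View pics/s14z.png

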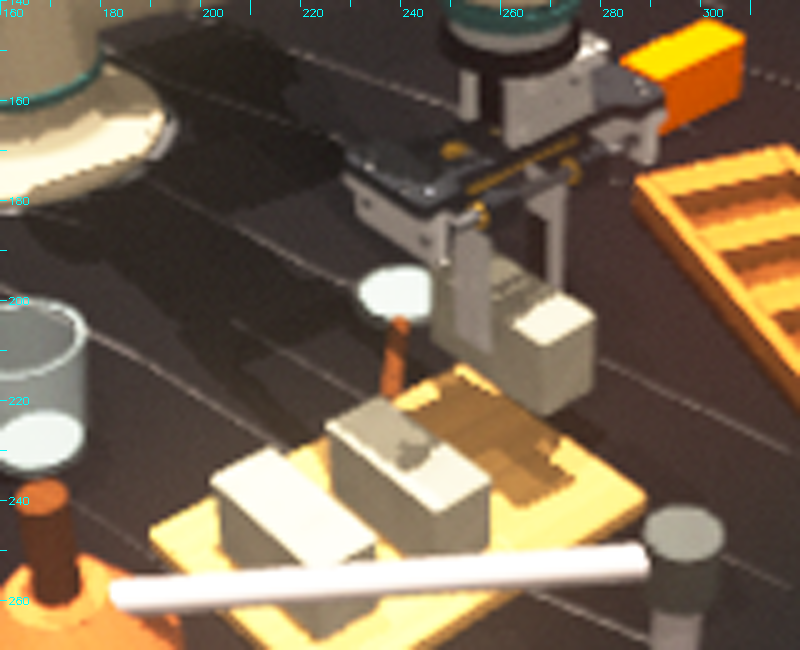

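jog_arm(
  targets=[0,-0.003,-0.025,-0.003,0,-0.005,1,-0.003,0,-0.02,0,0.005,0,1],
)

```text
time_s: 28.0
ee_pos: [0.5501, 0.075, 0.0797]
ee_rot: [-0.004, 0.744, -0.668, 0.004]
ft_force: [-0.2, 0.6, -6.1]
finger_gap: 0.0421
```

```bash
python3 go.py .547 .074 .052 -1.466
```

```text
shift [-0.0031 -0.001  -0.0277] rot [-0.0005  0.0116 -0.0017] ft [-0.2  0.6 -6.1] gap 0.0421 t 28.0
```

jog_arm(
  targets=[-0.003,0,-0.015,0,0.012,0,1,-0.003,0,-0.009,0,0.004,0,1],
)

```text
time_s: 28.25
ee_pos: [0.5457, 0.0756, 0.0563]
ee_rot: [0.0, 0.744, -0.668, -0.001]
ft_force: [-0.5, -0.1, -6.4]
finger_gap: 0.0418
```

```bash
python3 go.py .547 .074 .05 -1.466
```

```text
shift [ 0.0013 -0.0016 -0.0063] rot [-0.0008 -0.0015 -0.003 ] ft [-0.5 -0.1 -6.4] gap 0.0418 t 28.25
```

jog_arm(
  targets=[0,0,-0.006,0,0,0,1,0,0,-0.002,0,0,0,1,0,0,-0.002,0,0.003,0,1],
)

```text
time_s: 28.62
ee_pos: [0.5461, 0.0758, 0.0495]
ee_rot: [0.001, 0.744, -0.668, -0.001]
ft_force: [-5.5, 0.4, 9.2]
finger_gap: 0.0416
```

jog_arm(
  targets=[0,0,0,0,0,0,-0.25,0,0,0,0,0,0,-0.25,0,0,0,0,0,0,-0.25,-0.001,0,0.03,0.001,0.003,0,-0.25,0,0,0.045,0,0,0,-0.25,0,0,0.045,0,0,0,-0.25,0,0,0.045,0,0,0,-0.25,0,0,0.045,0,0,0,-0.25,0,0,0.045,0,0,0,-0.25,0,0,0,0,0,0,-0.25],
)

```text
time_s: 29.88
ee_pos: [0.5495, 0.0755, 0.3168]
ee_rot: [-0.003, 0.744, -0.668, 0.003]
ft_force: [0.2, -0.9, -0.3]
finger_gap: 0.059
```

```bash
python3 go.py .676 -.2486 .3 -.54
python3 - <<'E'
from h import *
cap('scene','s15');cap('side','d15');cap('wrist','w15')
E
python3 z.py s15 130 180 200 150 4 s15z
```

```text
shift [ 0.1265 -0.3241 -0.0168] rot [-0.0054  0.007   0.9226] ft [ 0.2 -0.9 -0.3] gap 0.059 t 29.875
```

View pics/s15z.png

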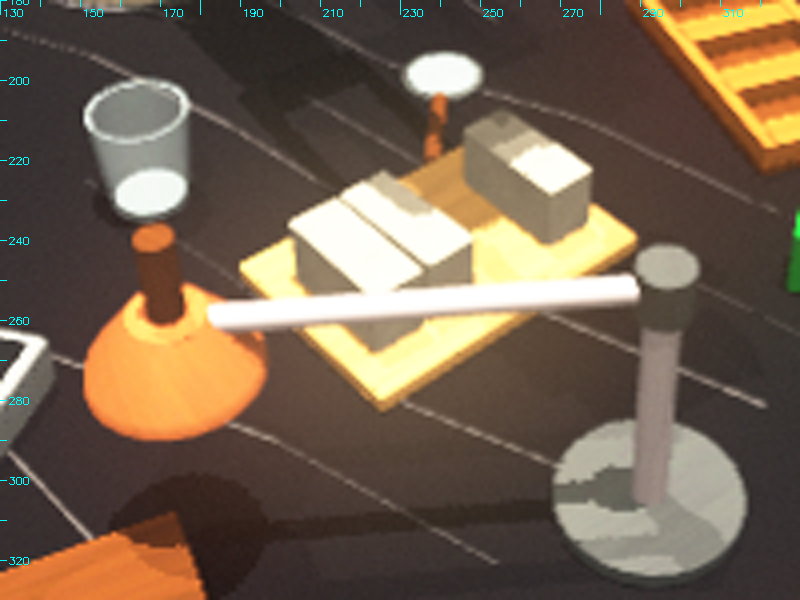

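View pics/d15.png

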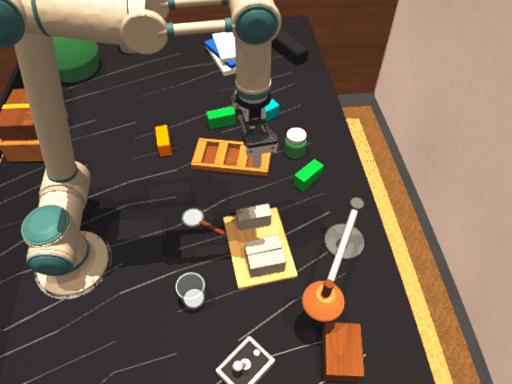

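View pics/w15.png

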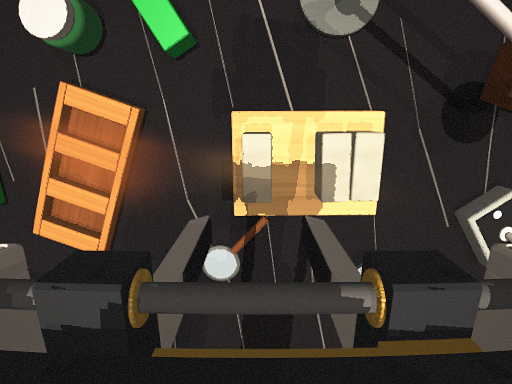

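The middle bar has been knocked sideways up to the first one. I'll measure whether they're still upright and inside the limits.

```bash
python3 z.py w15 225 100 170 125 4 w15z; python3 z.py d15 215 195 90 95 7 d15z
```

```text
(no output)
```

View pics/w15z.png

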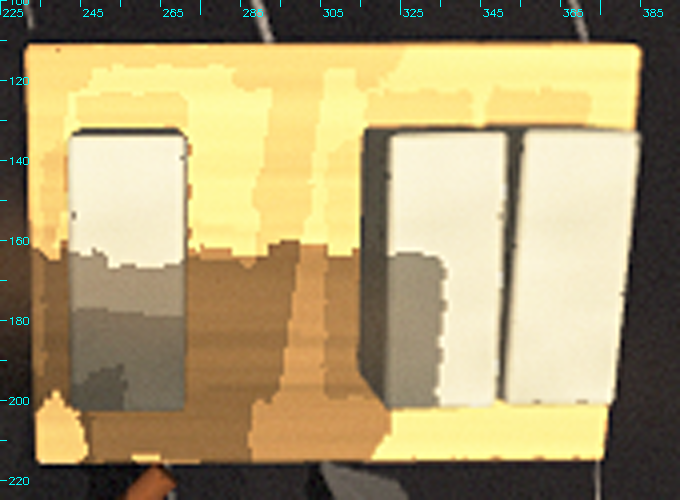

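View pics/d15z.png

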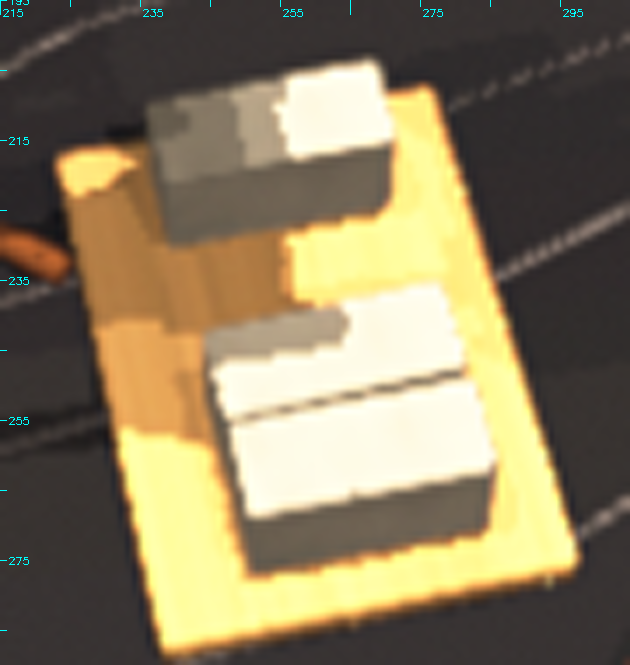

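Run:
```python
from h import *
np.set_printoptions(precision=4,suppress=True)
w=load('w15');d=load('d15')
g=lambda x,y:(225+x/4,100+y/4); g2=lambda x,y:(215+x/7,195+y/7)
b=np.array([at(w,g(*p),.016) for p in [(25,44),(640,46),(605,462),(38,462)]]); 
bd=np.array([at(d,g2(*p),.016) for p in [(57,155),(433,86),(578,560),(163,655)]])
print('board w',b.mean(0),'\n side',bd.mean(0)); 
ax=(b[0]+b[1]-b[2]-b[3]);ax/=np.linalg.norm(ax);print('ang',np.arctan2(ax[1],ax[0]))
ay=np.array([-ax[1],ax[0],0])
T={'C':([(70,135),(184,135),(184,410),(70,410)],[(148,104),(382,62),(392,143),(165,183)]),'B':([(388,132),(506,132),(497,405),(387,408)],[(207,335),(440,285),(464,370),(233,420)]),'A':([(523,131),(640,132),(614,402),(505,402)],[(230,428),(465,378),(493,465),(250,517)])}
for k,(L,M) in T.items():
    P=np.array([at(w,g(*p),.071) for p in L]);Q=np.array([at(d,g2(*p),.071) for p in M])
    for nm,c in (('w',P),('d',Q)):
        e=c.mean(0)-(b.mean(0)+bd.mean(0))/2; print(k,nm,c.mean(0),'board x,y',e@ax,e@ay,'sizes',np.linalg.norm(c[0]-c[1]),np.linalg.norm(c[1]-c[2]))
    print(tri((w,np.mean([g(*p) for p in L],0)),(d,np.mean([g2(*p) for p in M],0))))
```

```text
board w [ 0.5535 -0.0059  0.016 ] 
 side [ 0.5528 -0.007   0.016 ]
ang 0.1202952640404792
C w [0.5481 0.0749 0.071 ] board x,y 0.004775872434575519 0.08137764868571112 sizes 0.03934304561010094 0.0987029696828553
C d [0.5471 0.0719 0.071 ] board x,y 0.0034458458481811654 0.07849890842582943 sizes 0.10136057360779031 0.04187018957636186
(array([0.5479, 0.0752, 0.0656]), [np.float64(0.000655754892479765), np.float64(0.0006557548924796975)])
B w [ 0.5616 -0.0372  0.071 ] board x,y 0.004686338021404788 -0.03160060156983877 sizes 0.0411279540556996 0.09836448599020724
B d [ 0.5607 -0.041   0.071 ] board x,y 0.0033384242063030545 -0.035177555860403484 sizes 0.09630029832967911 0.04014423886897133
(array([ 0.5615, -0.0383,  0.0657]), [np.float64(0.0006693152468742286), np.float64(0.000669315246874073)])
A w [ 0.5675 -0.0821  0.071 ] board x,y 0.005208884271256097 -0.07684625306204759 sizes 0.04128094507707728 0.09755953003554786
A d [ 0.5647 -0.0839  0.071 ] board x,y 0.0021779136394386245 -0.07830989211129019 sizes 0.09497741139221844 0.03968526443180586
(array([ 0.5665, -0.0827,  0.0676]), [np.float64(0.0018607284546715143), np.float64(0.0018607284546711287)])
```

B stands upright with a gap of about 2 mm to A, and all three bars are well inside the limits. Next, back to the pin.

jog_arm(
  targets=[0.018,-0.046,0,-0.005,0.007,0.132,-0.25,0.018,-0.046,0,0,0,0.132,-0.25,0.018,-0.046,0,0,0,0.132,-0.25,0.018,-0.046,0,0,0,0.132,-0.25,0.018,-0.046,0,0,0,0.132,-0.25,0.018,-0.046,0,0,0,0.132,-0.25,0.01,-0.035,0,0,0,0.11,-0.25,0,0,0,0,0,0,-0.25],
)

```text
time_s: 31.02
ee_pos: [0.6612, -0.243, 0.2908]
ee_rot: [0.008, 0.965, -0.261, -0.016]
ft_force: [-0.9, -0.1, -1.1]
finger_gap: 0.0589
```

```bash
python3 go.py .676 -.2486 .3 -.52
python3 - <<'E'
from h import *
np.set_printoptions(precision=4,suppress=True)
w=cap('wrist','w16');s=load('s15');d=load('d15')
print(tri((s,(168.2,238)),(d,(327,286))))
E
```

```text
shift [ 0.0148 -0.0056  0.0092] rot [ 0.0079 -0.035   0.0077] ft [-0.9 -0.1 -1.1] gap 0.0589 t 31.025
(array([ 0.6712, -0.2524,  0.2422]), [np.float64(0.003266524298546288), np.float64(0.003266524298546383)])
```

View pics/w16.png

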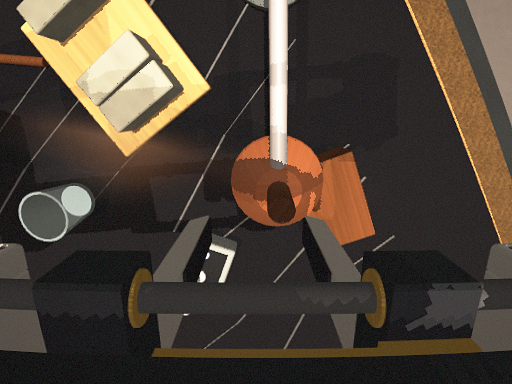

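jog_arm(
  targets=[0.015,-0.006,0,0.008,-0.035,0.008,-0.25,0,0,0,0,0,0,-0.25],
)

```text
time_s: 31.32
ee_pos: [0.6763, -0.2451, 0.2898]
ee_rot: [-0.002, 0.967, -0.256, -0.001]
ft_force: [-0.8, 0.9, -0.6]
finger_gap: 0.0588
```

```bash
python3 go.py .676 -.2486 .2135 -.52
python3 - <<'E'
from h import *
np.set_printoptions(precision=4,suppress=True)
w=load('w16')
print(at(w,(281,206),.248))
E
```

```text
shift [-0.0003 -0.0035 -0.0763] rot [-0.004  -0.0001 -0.0025] ft [-0.8  0.9 -0.6] gap 0.0588 t 31.325
[ 0.6796 -0.2491  0.248 ]
```

jog_arm(
  targets=[0.001,-0.0035,-0.04,0,0,0,-0.25,0,0,-0.035,0,0,0,-0.25,0,0,0,0,0,0,1,0,0,0,0,0,0,1,0,0,0,0,0,0,1,0,0,0,0,0,0,1],
  squeeze=12,
)

```text
time_s: 32.08
ee_pos: [0.6798, -0.2451, 0.2209]
ee_rot: [-0.002, 0.967, -0.254, 0.005]
ft_force: [2.2, -1.4, -2.0]
finger_gap: 0.0222
```

jog_arm(
  targets=[0,0,0,0,0,0,1],
)

```text
time_s: 32.2
ee_pos: [0.6798, -0.2451, 0.221]
ee_rot: [-0.002, 0.967, -0.254, 0.005]
ft_force: [1.0, 0.2, -5.3]
finger_gap: 0.0219
```

```bash
python3 go.py .676 -.2486 .2135 -.52
```

```text
shift [-0.0038 -0.0035 -0.0075] rot [-0.0002  0.0112 -0.0063] ft [ 1.   0.2 -5.3] gap 0.0219 t 32.2
```

jog_arm(
  targets=[-0.023,0.0145,0,0,0,-0.1,1,-0.021,0.0165,0,0,0,-0.1,1,-0.0195,0.019,0,0,0,-0.1,1,-0.018,0.02,0,0,0,-0.1,1],
)

```text
time_s: 32.7
ee_pos: [0.6017, -0.1779, 0.2208]
ee_rot: [0.001, 0.894, -0.448, 0.011]
ft_force: [5.4, 0.7, -3.6]
finger_gap: 0.022
```

jog_arm(
  targets=[-0.0155,0.022,0,0,0,-0.1,1,-0.013,0.024,0,0,0,-0.1,1,-0.011,0.025,0,0,0,-0.1,1,-0.008,0.026,0,0,0,-0.1,1],
)

```text
time_s: 33.2
ee_pos: [0.5542, -0.0811, 0.2209]
ee_rot: [0.004, 0.783, -0.622, 0.014]
ft_force: [2.4, -1.2, -4.6]
finger_gap: 0.0221
```

```bash
python3 go.py .541 -.006 .2135 -1.6
```

```text
shift [-0.0132  0.0751 -0.0074] rot [ 0.025   0.0145 -0.2567] ft [ 2.4 -1.2 -4.6] gap 0.0221 t 33.2
```

jog_arm(
  targets=[-0.0065,0.026,0,0.005,0.003,-0.09,1,-0.004,0.026,0,0.005,0.003,-0.09,1,-0.002,0.024,0,0.005,0.003,-0.08,1,0,0,0,0,0,0,1],
)

```text
time_s: 33.7
ee_pos: [0.5463, -0.0036, 0.2209]
ee_rot: [0.001, -0.692, 0.721, -0.01]
ft_force: [-0.9, 1.3, -1.5]
finger_gap: 0.0219
```

jog_arm(
  targets=[0,0,0,0,0,0,-0.25,0,0,0,0,0,0,-0.25,0,0,0,0,0,0,-0.25],
)

```text
time_s: 34.08
ee_pos: [0.5461, -0.0057, 0.2221]
ee_rot: [0.0, -0.693, 0.721, -0.011]
ft_force: [-0.0, -0.7, 1.1]
finger_gap: 0.0485
```

```bash
python3 go.py .541 -.006 .33 -1.6
```

```text
shift [-0.0051 -0.0003  0.1079] rot [0.0163 0.0161 0.0112] ft [-0.  -0.7  1.1] gap 0.0485 t 34.075
```

jog_arm(
  targets=[0,0,0.045,0.005,0.005,0,-0.25,0,0,0.045,0.005,0.005,0,-0.25,0,0,0.01,0,0,0,-0.25,-0.015,-0.048,0,0,0,0.087,1,-0.015,-0.048,0,0,0,0.087,1,-0.015,-0.048,0,0,0,0.087,1,-0.015,-0.048,0,0,0,0.087,1,-0.015,-0.048,0,0,0,0.087,1,-0.015,-0.048,0,0,0,0.087,1,-0.015,-0.04,-0.03,0,0,0.087,1,0,0,0,0,0,0,1],
)

```text
time_s: 35.45
ee_pos: [0.4315, -0.3448, 0.2845]
ee_rot: [0.001, 0.882, -0.472, -0.001]
ft_force: [-0.6, 0.7, 0.3]
finger_gap: 0.0002
```

```bash
python3 go.py .4254 -.3922 .15 -.906
python3 - <<'E'
from h import *
np.set_printoptions(precision=4,suppress=True)
cap('scene','s17');cap('side','d17')
E
python3 z.py s17 150 150 160 130 5 s17z
```

```text
shift [-0.0061 -0.0474 -0.1345] rot [ 0.0009 -0.0037  0.0768] ft [-0.6  0.7  0.3] gap 0.0002 t 35.45
```

View pics/s17z.png

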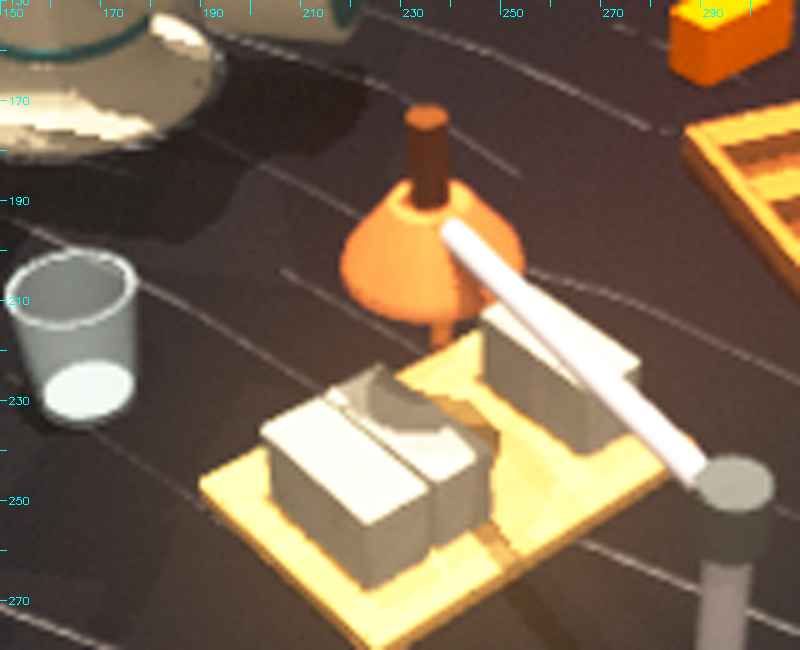

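View pics/d17.png

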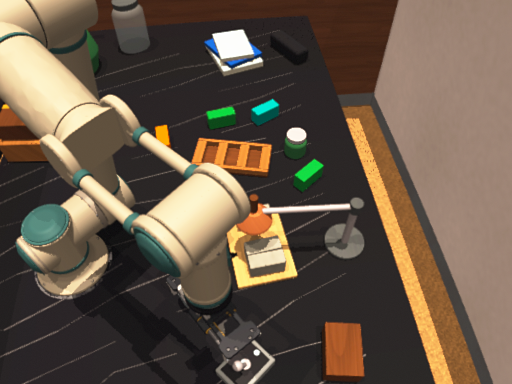

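Run:
```python
from h import *
np.set_printoptions(precision=4,suppress=True)
X,r=tri((load('s17'),(235.2,173.4)),(load('d17'),(254.5,198))); print(X,r,np.linalg.norm(X[:2]-[.553,-.0065]))
```

```text
[ 0.5408 -0.0045  0.2456] [np.float64(0.0008450218486695495), np.float64(0.0008450218486694794)] 0.012319107826565773
```

jog_arm(
  targets=[-0.003,-0.024,-0.04,0,-0.004,0.038,1,-0.003,-0.024,-0.04,0,0,0.038,1,0,0,-0.04,0,0,0,1,0,0,0,0,0,0,1],
)

```text
time_s: 36.05
ee_pos: [0.4323, -0.3885, 0.1694]
ee_rot: [0.0, 0.901, -0.434, 0.008]
ft_force: [0.6, 0.2, -0.0]
finger_gap: 0.0004
```

```bash
python3 go.py .4254 -.3922 .085 -.906
```

```text
shift [-0.0069 -0.0037 -0.0844] rot [ 0.0073  0.0138 -0.0092] ft [ 0.6  0.2 -0. ] gap 0.0004 t 36.05
```

The pin is 12 mm from the board's middle. Lowering beside the bat on its off side.

jog_arm(
  targets=[-0.007,-0.004,-0.03,0.007,0.014,-0.009,1,-0.002,-0.002,-0.03,0,0,0,1,-0.002,0,-0.02,0,0,0,1,0,0,0,0,0,0,1],
)

```text
time_s: 36.55
ee_pos: [0.4288, -0.3956, 0.0982]
ee_rot: [0.003, 0.9, -0.435, 0.008]
ft_force: [-0.2, 0.1, 0.5]
finger_gap: 0.0007
```

```bash
python3 go.py .476 -.3525 .085 -.906;  python3 - <<'E'
from h import *
cap('scene','s18')
E
python3 z.py s18 50 200 160 120 5 s18z
```

```text
shift [ 0.0472  0.0431 -0.0132] rot [ 0.0127  0.012  -0.005 ] ft [-0.2  0.1  0.5] gap 0.0007 t 36.55
```

View pics/s18z.png

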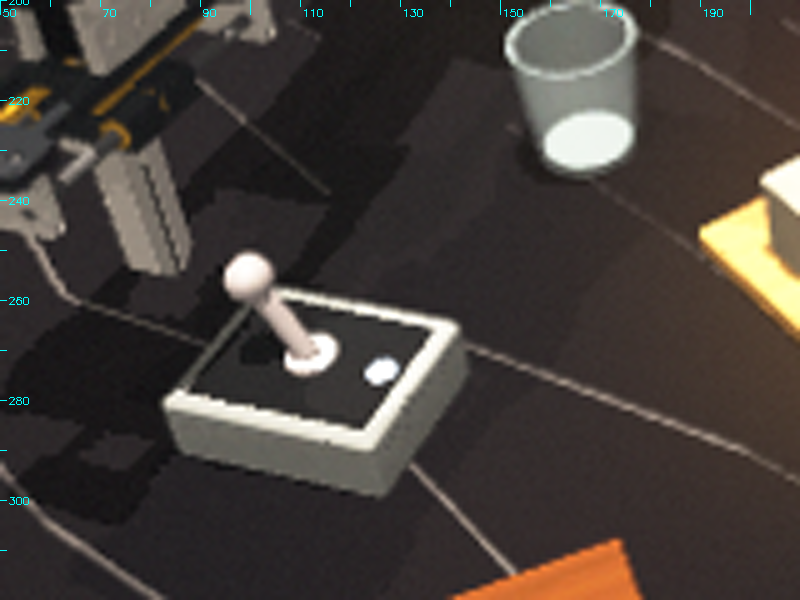

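jog_arm(
  targets=[0,0.002,-0.013,0.012,0.012,-0.005,1,0.013,0.011,0,0,0,0,1,0.014,0.012,0,0,0,0,1,0.013,0.011,0,0,0,0,1,0.008,0.006,0,0,0,0,1,0,0,0,0,0,0,1,-0.02,-0.016,0,0,0,0,1,-0.01,-0.008,0.03,0,0,0,1,0,0,0.05,0,0,0,1,0,0,0.05,0,0,0,1,0,0,0,0,0,0,1],
)

```text
time_s: 37.98
ee_pos: [0.4518, -0.3764, 0.2224]
ee_rot: [0.002, 0.899, -0.437, 0.003]
ft_force: [-0.3, 0.0, 0.1]
finger_gap: 0.0011
```

```bash
python3 - <<'E'
from h import *
cap('scene','s19');cap('side','d19');print(ctrl.get_state()['time_s'],ctrl.get_state()['dq'])
E
python3 z.py s19 60 160 240 160 3 s19z
```

```text
38.075 [ 0.0031511   0.0245686   0.04089709  0.00257504 -0.00193338 -0.00248081]
```

View pics/s19z.png

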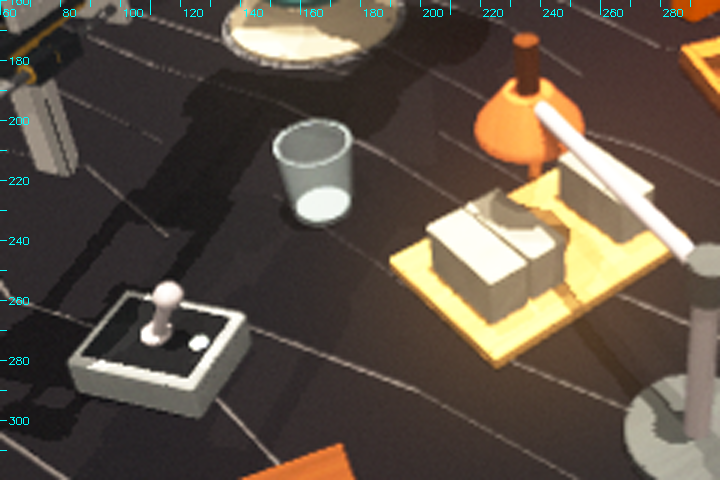

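View pics/d19.png

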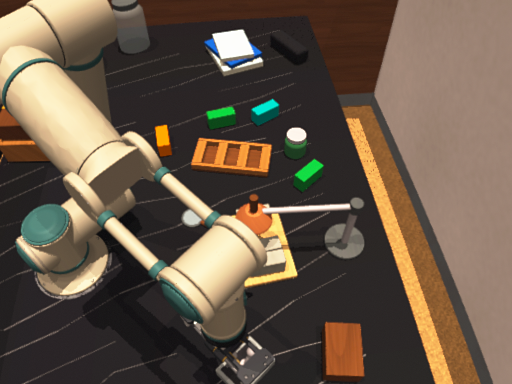

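The ball is back at (116,258), its starting on position. The lamp is over the board, with the bars on it, and the arm is clear.

jog_arm(
  targets=[0,0,0,0,0,0,1,0,0,0,0,0,0,1],
)

```text
time_s: 38.33
ee_pos: [0.4485, -0.373, 0.2145]
ee_rot: [-0.001, 0.899, -0.437, -0.004]
ft_force: [0.2, -0.4, 0.7]
finger_gap: 0.0005
```

```bash
python3 -c "
from cell import ctrl
print(ctrl.get_state()['ft_force']); print(ctrl.sign_off())"
```

```text
[ 0.18783955 -0.40525717  0.73220614]
the job is handed in; nothing more can be done
None
```

I completed all five steps in order and handed the job in at about 38 s; the hand-in gave no verdict.

**What I did:** I flipped the toggle off and swung the lamp about 1 rad aside by its pin. I then stood all three soapstone bars on the board, swung the lamp back, and flipped the toggle on last.

**Last checks:**
- **Toggle:** in the final scene picture the ball is back where it started, leaning to the white dot.
- **Lamp:** before the last flip I measured the lamp pin about 12 mm from the board's middle (limit 50 mm). The final pictures show it still there.
- **Bars:** all three look upright and let go. From the wrist view, their centres are at y of about -77, -32 and +81 mm, with x within 5 mm. The side view agrees to within 4 mm.
- **Bystanders:** the jar, tumbler, case and magnifier look unmoved by eye, but I did not measure them again at the end.
- **Robot:** the gripper is clear and the force reading is near zero.

**What disagreed:**
- **Middle bar:** it was knocked about 30 mm sideways after I placed it. It now stands about 2 mm from its neighbour, upright and not leaning, so I left it there.
- **Bar heights:** triangulating the tops gave heights 3–6 mm below the stated ones. I used the stated heights, and contact on grasping and placing agreed with them.

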